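Refill the rivet feeder's magazine from the filling trough

ROBOT

A 6-joint arm with a two-finger parallel gripper is mounted at the origin on a cart in front of the work surface, level with it; the furniture and walls round the work are solid. World frame = base frame: x ahead of the robot, y to its left, z up, the work surface at z = 0. Lengths are in mm, angles in rad, forces in N, time in s.
With the tool pointing down it reaches from about 375 to 825 mm from the base axis. Payload 5.5 kg.
Tool frame: the origin (TCP) lies on the mounting face of the last link; the fingertips stand 173 mm ahead of it and the grasp point (between the pads) lies 155 mm ahead of it; z points along the fingers, y is the direction in which the jaws open and shut (so a half turn about z gives the same grasp; the last joint's range is limited). The gripper opens to 85 mm and grips with 20 to 120 N. Pads are 22 mm wide; open, the fingers measure 114 mm over their backs; the gripper's body (76 mm by 85 mm) begins 54 mm behind the grasp point. The pads swing forward as they close: fully open they stand 13 mm farther back than shut.
Start: joints at [1.184, 0.314, -0.047, 1.21, 0, 1.571], TCP at [226.333, 555.67, 404.699] pointing down, gripper open.
Joint ranges: [-2.67, 2.67], [-0.69, 1.73], [-1.03, 1.25], [-2.08, 2.16], [-1.42, 1.45], [-3.14, 3.14]. Speed limits (rad/s): [2.39, 2.39, 3.01, 3.14, 3.14, 3.14].

INTERFACE

Orientations are given as a rotation vector (axis times angle).
In Python, from workcell import telemetry, optics, hand_in, find_in, regions_of gives the robot as it stands.
- The arm moves only by the tool step_arm, never from a script. Its argument "targets" is a list of rows, each a list of 5 numbers: the closure, from 0 (fully open) to 1 (shut), then the shift along the tool's x, y, z as a fraction of full scale, then the turn about the tool's z as a fraction of full scale. A call has 1 to 8 rows; each row shifts and turns the pose as measured when the row begins, along the tool's axes as they then stand; what a row does not reach is not made up. Full scale, the value 1, is 10 cm for a shift and 60 degrees for a turn. A row lasts 1/10 s, in which the tool goes at most 50 mm and 8.59 degrees, less where a joint would pass 70% of its speed; a pose out of reach is approached as far as the arm can. A call with a number of a shift or a turn outside -1 to 1 is refused whole. A call with a gripper value outside its range is refused whole. The fingers move at their own pace and stop on an object; the grip force is fixed at half the most. Time passes only in rows, so rows that do not move let the fingers close. It gives the time, the measured TCP pose, the force and the opening at its end, in the units of the state.
- telemetry.sense(): the state, without advancing time (a new reading comes with each control period).
- optics.get_image(name): name is "scene" or "top" or "wrist"; returns the picture (384x512x3 uint8, blue, green, red); there is no depth.
- optics.camera_params(name): a dict with "fx", "fy", "cx", "cy" (pixels), "dist" ([k1, k2, p1, p2, k3] as OpenCV has them; the pictures are not rectified), "view" (4x4, takes a point from world to camera coordinates); the wrist camera has in their place "hand_eye" (4x4, takes a point from camera to tool coordinates, whose origin is the TCP and whose axes are the flange's). Camera axes: x right, y up, looking along -z (the intrinsics and any distortion apply to the point x, -y, -z); pixel columns grow to the right and rows downward; lengths in mm; the calibration is good to about 2 mm. A picture is of the moment at which its call begins: read the wrist's pose just before it. camera_params takes no time and is no camera call.
- hand_in(): hands the job in, once; it reports no verdict.
Trained networks look in the newest picture that a camera, given by its name, has taken for a name from the list of things; names that differ only in an ending like _2 or _b are one class to them, and where a whole thing is asked for, a point or a joint stands for the part that bears it (a point fixed in the world has none). Each returns a list of dicts, best first, with "conf" (0 to 1); they miss things now and then, are a little off and sometimes report something else, mostly with a low value. They report only what shows in the picture. A call takes as long as a camera call.
- find_in(camera, name): "centre" ([x, y, z] in mm, in world coordinates, good to about 4 mm: the middle of the surface that is visible of it).
- regions_of(camera, name): "region" (384x512 bool, what is visible of it).
The state is a dict: "time": time; "q": joint angles; "dq": joint speeds; "joint_torque": joint torques, N m; "ee_pos": TCP position; "tool_rot": TCP orientation; "wrist_force": force on the tool from outside, world axes, zero at the start; "ft_torque": the same for the moment, N m; "grip_width": opening from 0.0 (shut) to 1.0 (fully open).
Only numpy, scipy, OpenCV 4.12 (cv2) and the standard library are available. Lean on these libraries where they do the work, as an engineer would, in place of code of your own. Each camera call takes 0.05 s, during which the arm holds its last target.

TASK

Refill the rivet feeder: slide its magazine fully out to the loading stop so that the filling mouth comes clear of the feed head, then pick up the filling trough by its wooden grip and tip it so that all five rivets run out of the spout into the mouth. Set the empty trough back down upright on the board and slide the magazine fully home again, without disturbing the other things on the board.

Things in the scene. Friction and masses are not known exactly. Their poses are not given: they have to be found in the camera images.
- magazine (a joint): slide of the rivet magazine (m): 0 = fully home under the feed head, 0.085 = against its loading stop, out towards the feeder's front (-x). Starts anywhere from 0 to 0.035. Takes about 2.5 N to move, stays where it is left, no latch; both ends are hard stops.
- feeder: bench rivet feeder, fixed to the board, with the sliding magazine on two rails. Origin on the board, right under the filling mouth's centre when the magazine stands at its loading stop; z up; the magazine slides out along -x. Base plate from x -0.097 to 0.175, y -0.052 to 0.052; all but the magazine lies below z 0.038 for x under 0.05. Delivery cup at x 0.10 to 0.15, y up to 0.09.
- feed_head (a point): middle of the front face of the feeder's grey feed head, 102 mm above the board, 55 mm behind (feeder x) the loading position of the mouth. The head is 72 mm wide, from here 114 mm to the rear, 82 to 122 mm above the board; a round motor can on it reaches 169 mm, from 40 to 98 mm behind this point.
- magazine_knob (a point): centre of the black round upright knob that slides the magazine: 26 mm across, from 53 to 81 mm above the board (point at 68 mm), on a thin stem. It is 95 mm in front (feeder -x) of the mouth's centre and moves with it; 64 mm clear to the magazine's box, 65 mm or more to the feed head.
- magazine_mouth (a point): centre of the upper rim of the magazine's round filling mouth, 75 mm above the board, facing up: 40 mm clear opening, 49 mm over the rim, a neck 15 mm tall that leads into the magazine's closed box. At home the feed head covers it, 7 mm above the rim. Moves with the magazine; axes parallel to the feeder's.
- magazine_floor (a point): centre of the floor inside the magazine's box, under the mouth, 16 mm above the board; axes parallel to the feeder's. The box is 54 x 54 mm inside and 40 mm high above this floor.
- trough_grip (a point): centre of the wooden grip of the filling trough: bar 72 mm long (x), 16 mm wide (y), 20 mm tall, 73 mm above the trough's underside, to be pinched across its 16 mm from above; loaded, the trough balances about here. x points to the spout, z up. Below the grip is only the open channel; its posts stand 40 mm ahead of and 76 mm behind the point.
- trough_spout (a point): middle of the floor's edge at the open spout of the trough: 111 mm ahead (trough x) of the grip's centre, 67 mm below it. The trough: straight sheet-steel channel 189 mm long, 27 mm wide inside, 33 outside, 25 mm tall (18 at the spout), floor 3 mm thick, closed behind, on flat cross feet 56 mm wide; 0.24 kg, smooth: rivets begin to slide (lying ones to roll) at 11 to 17 degrees nose-down and run well from 30.
- rivet0_mid (a point): copper rivet, flat head 15 mm across and 4 mm thick, shank 8 mm across, 15 mm long in all, 11 g; the point is on its axis 6 mm from the head's face, towards the shank; z along the shank. Starts in the trough.
- rivet1_mid (a point): copper rivet, flat head 15 mm across and 4 mm thick, shank 8 mm across, 15 mm long in all, 11 g; the point is on its axis 6 mm from the head's face, towards the shank; z along the shank. Starts in the trough.
- rivet2_mid (a point): copper rivet, flat head 15 mm across and 4 mm thick, shank 8 mm across, 15 mm long in all, 11 g; the point is on its axis 6 mm from the head's face, towards the shank; z along the shank. Starts in the trough.
- rivet3_mid (a point): copper rivet, flat head 15 mm across and 4 mm thick, shank 8 mm across, 15 mm long in all, 11 g; the point is on its axis 6 mm from the head's face, towards the shank; z along the shank. Starts in the trough.
- rivet4_mid (a point): copper rivet, flat head 15 mm across and 4 mm thick, shank 8 mm across, 15 mm long in all, 11 g; the point is on its axis 6 mm from the head's face, towards the shank; z along the shank. Starts in the trough.
- press_lip (a point): obstacle, fixed: middle of the top edge of the dark front lip of the press's swing arm, which overhangs the board at the right. The lip runs level and straight 256 mm from here along the horizontal direction (0.78, 0.62) to its far end and as much the other way; the arm fills the space behind it (away from the board's middle), from 70 mm above the board to 250 mm and, with what it carries, higher.
- weight_block_mid (a point): bystander, to be left alone: steel paper weight, a 50 x 62 mm block with a turned wooden knob, 48 mm tall; the point is 15 mm above the board at its middle.
- hole_punch1_mid (a point): bystander, to be left alone: round steel drive punch lying down, 104 mm long, 18 mm thick; the point is at its middle, half-way up.
- blanks_tan_mid (a point): bystander, to be left alone: banded stack of oblong leather blanks, 93 x 60 x 21 mm; the point is at its middle, half-way up.

How it is judged:
By the outcome, as a careful person would: the job done as asked, in the order asked, and still so for the second after the job is handed in, with the robot touching nothing.
It also fails if it takes over 72 s, if anything falls off the work surface, if the arm or the gripper's body presses on something with over 40 N, if the wrist force passes 120 N, or if a joint passes its speed limit or range.

## Working session

There is one attempt and no reset: what is moved stays moved. The work goes in short steps, Python scripts to look and compute and a tool call to move; the robot and the scene stay as the last step left them, time stands still between calls to the robot, and variables do not carry over. Pictures are saved under pics/ and viewed, and the job is handed in when it is done.

Besides the shell and the picture viewer there is one more tool, called after ">>>" by a JSON object that holds its "name" and its "arguments". step_arm: Moves the arm, as the interface text tells. Shift numbers are shares of 10 cm and turn numbers shares of 60 degrees, none past 1 either way. Its arguments: {"type":"object","properties":{"targets":{"type":"array","items":{"type":"array","items":{"type":"number"}}}},"required":["targets"]}

```bash
mkdir -p pics; ls; cat > h.py <<'E'
import numpy as np, cv2
from workcell import telemetry, optics, hand_in, find_in, regions_of
def snap(c,n):
    im=optics.get_image(c); cv2.imwrite('pics/'+n+'.png',im); return im
def proj(c,P):
    p=optics.camera_params(c); V=np.array(p['view']); P=np.atleast_2d(P).astype(float)
    C=(V[:3,:3]@P.T).T+V[:3,3]; C=C*[1,-1,-1]
    K=np.array([[p['fx'],0,p['cx']],[0,p['fy'],p['cy']],[0,0,1.]])
    return cv2.projectPoints(C,np.zeros(3),np.zeros(3),K,np.array(p['dist'],float))[0][:,0]
def ray(c,uv,z):
    p=optics.camera_params(c); V=np.array(p['view'])
    K=np.array([[p['fx'],0,p['cx']],[0,p['fy'],p['cy']],[0,0,1.]])
    u=cv2.undistortPoints(np.array(uv,float).reshape(-1,1,2),K,np.array(p['dist'],float))[:,0]
    d=np.c_[u[:,0],-u[:,1],-np.ones(len(u))]@V[:3,:3]
    o=-V[:3,:3].T@V[:3,3]
    return o+d*((z-o[2])/d[:,2])[:,None]
E
python3 - <<'E'
from h import *
s=telemetry.sense(); print({k:np.round(v,3).tolist() for k,v in s.items()})
snap('scene','s0');snap('top','t0');snap('wrist','w0')
for n in ['feeder','feed_head','magazine_knob','magazine_mouth','trough_grip','trough_spout','rivet0_mid','press_lip','weight_block_mid','hole_punch1_mid','blanks_tan_mid']:
  for c in ['top','scene']:
    r=find_in(c,n); print(n,c,[(np.round(d['centre']).tolist(),round(d['conf'],2)) for d in r[:6]])
for c in('top','scene'):
  p=optics.camera_params(c);V=np.array(p['view']);print(c,-V[:3,:3].T@V[:3,3])
E
```

```text
pics
{'time': 0.0, 'q': [1.184, 0.314, -0.048, 1.21, 0.0, 1.571], 'dq': [0.0, 0.0, -0.001, 0.001, 0.001, 0.001], 'joint_torque': [0.0, -53.96, 33.975, 0.019, -0.0, 0.0], 'ee_pos': [226.223, 555.405, 403.85], 'tool_rot': [-0.604, -3.083, 0.003], 'wrist_force': [0.194, 0.474, 0.99], 'ft_torque': [0.039, -0.011, 0.039], 'grip_width': 1.001}
feeder top [([591.0, 196.0, 23.0], 0.81)]
feeder scene [([601.0, 181.0, 43.0], 0.88)]
feed_head top [([590.0, 197.0, 26.0], 0.86)]
feed_head scene [([599.0, 177.0, 42.0], 0.71)]
magazine_knob top [([554.0, 205.0, 16.0], 0.74)]
magazine_knob scene [([576.0, 205.0, 42.0], 0.92)]
magazine_mouth top [([530.0, -159.0, 16.0], 0.75), ([556.0, 200.0, 15.0], 0.68)]
magazine_mouth scene [([574.0, 201.0, 44.0], 0.92)]
trough_grip top [([531.0, -158.0, 10.0], 0.76)]
trough_grip scene [([513.0, -208.0, 26.0], 0.75)]
trough_spout top [([529.0, -153.0, 10.0], 0.88)]
trough_spout scene [([513.0, -206.0, 30.0], 0.87), ([575.0, 202.0, 45.0], 0.43)]
rivet0_mid top []
rivet0_mid scene []Traceback (most recent call last):
  File "<stdin>", line 6, in <module>
ValueError: it knows: blanks_tan_mid, feed_head, feeder, hole_punch1_mid, magazine, magazine_floor, magazine_knob, magazine_mouth, rivet0_mid, rivet1_mid, rivet2_mid, rivet3_mid, rivet4_mid, trough_grip, trough_s
```

View pics/s0.png

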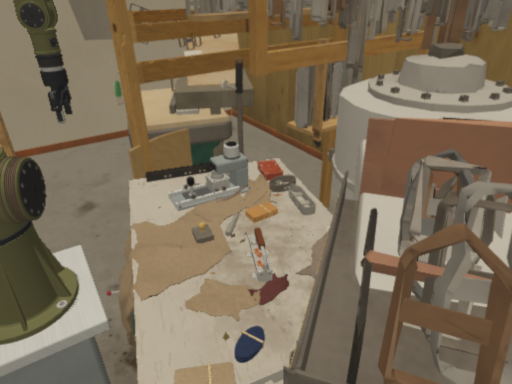

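View pics/t0.png

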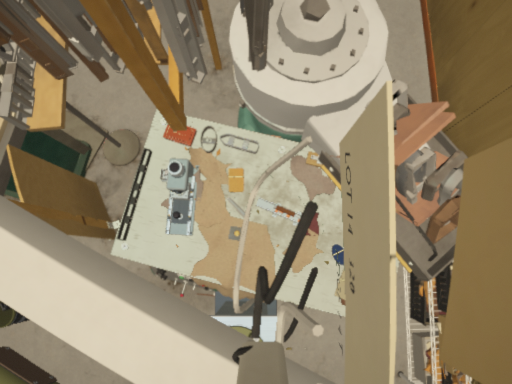

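View pics/w0.png

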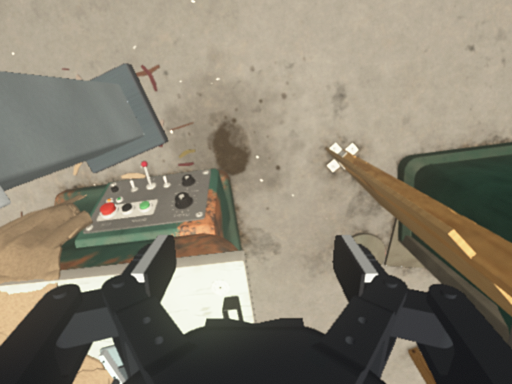

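```bash
python3 - <<'E'
from h import *
s=cv2.imread('pics/s0.png');t=cv2.imread('pics/t0.png')
cv2.imwrite('pics/s0z.png',cv2.resize(s[130:300,120:320],None,fx=4,fy=3.5,interpolation=cv2.INTER_CUBIC)[:600])
cv2.imwrite('pics/s0z.png',cv2.resize(s[140:290,150:340],None,fx=4,fy=4,interpolation=cv2.INTER_CUBIC))
cv2.imwrite('pics/t0z.png',cv2.resize(t[110:255,130:330],None,fx=4,fy=4,interpolation=cv2.INTER_CUBIC))
for c in('top','scene'):
  p=optics.camera_params(c);V=np.array(p['view']);print(c,-V[:3,:3].T@V[:3,3],p['fx'])
print(optics.camera_params('wrist'))
E
```

```text
top [ 373.46653673  -97.64945746 1334.6108964 ] 354.64394375539405
scene [ 129.78637653 -792.3292061   616.58317973] 362.9947692955029
{'fx': 272.6035257028387, 'fy': 272.6035257028387, 'cx': 254.002893242795, 'cy': 185.6653197800356, 'dist': array([-0.0388744,  0.       ,  0.       ,  0.       ,  0.       ]), 'hand_eye': array([[ 6.21802580e-04,  9.54048443e-01,  2.99651767e-01,
         7.63257158e+01],
       [ 9.99999749e-01, -4.91041305e-04, -5.11678046e-04,
        -2.69214690e-01],
       [-3.41024249e-04,  2.99652009e-01, -9.54048509e-01,
         2.99869972e+01],
       [ 0.00000000e+00,  0.00000000e+00,  0.00000000e+00,
         1.00000000e+00]])}
```

View pics/s0z.png

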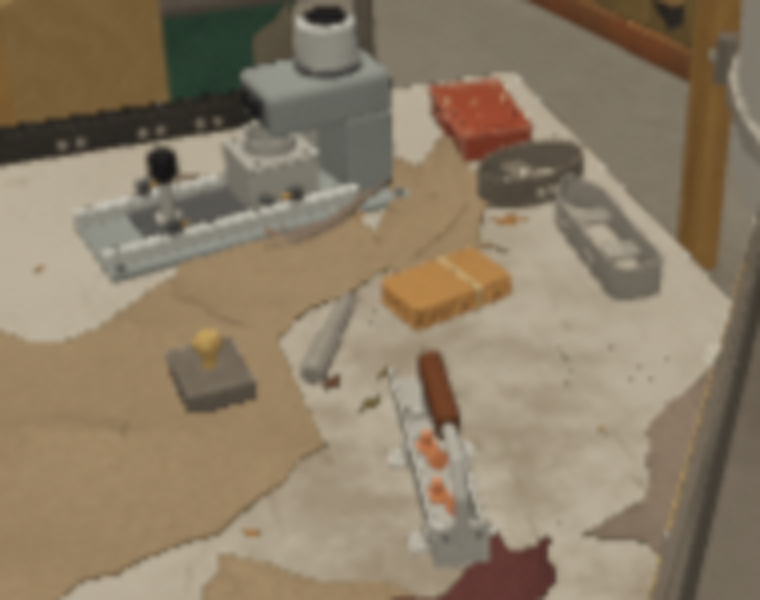

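View pics/t0z.png

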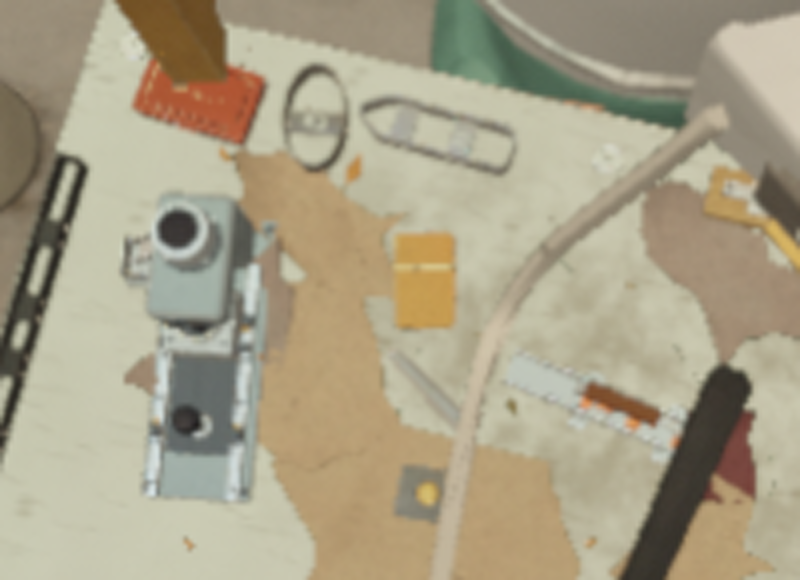

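```bash
python3 - <<'E'
from h import *
tz=lambda u,v:(130+u/4,110+v/4)
print('knob top',ray('top',[tz(187,420)],78), 'scene',ray('scene',[(150+160/4,140+165/4)],68))
print('front corners',ray('top',[tz(145,497),tz(246,500)],10))
print('head rear corners',ray('top',[tz(160,193),tz(235,196),tz(150,318),tz(225,325)],122))
print('grip',ray('top',[tz(585,388),tz(658,416)],83),'spout',ray('top',[tz(508,368)],8))
for n in ['weight_block_mid','hole_punch1_mid','blanks_tan_mid','rivet0_mid','magazine_floor']:
  for c in ['top','scene']:
    r=find_in(c,n); print(n,c,[(np.round(d['centre']).tolist(),round(d['conf'],2)) for d in r[:6]])
E
```

```text
knob top [[510.38859651 206.55264401  78.        ]] scene [[511.87607203 211.78679384  68.        ]]
front corners [[445.54932067 260.32064244  10.        ]
 [442.65760568 165.1914289   10.        ]]
head rear corners [[707.76757331 227.23318267 122.        ]
 [704.46589347 160.1776906  122.        ]
 [595.14657868 231.53626247 122.        ]
 [588.59941494 165.37543497 122.        ]]
grip [[ 537.02924502 -148.93775442   83.        ]
 [ 511.65943836 -213.43685733   83.        ]] spout [[566.23151992 -79.4694259    8.        ]]
weight_block_mid top [([454.0, 8.0, 21.0], 0.57), ([557.0, 199.0, 16.0], 0.4)]
weight_block_mid scene [([440.0, -16.0, 24.0], 0.68)]
hole_punch1_mid top [([549.0, -1.0, 20.0], 0.62), ([554.0, 201.0, 17.0], 0.35)]
hole_punch1_mid scene [([536.0, -22.0, 18.0], 0.59)]
blanks_tan_mid top [([655.0, 7.0, 23.0], 0.88)]
blanks_tan_mid scene [([646.0, -8.0, 18.0], 0.9)]
rivet0_mid top []
rivet0_mid scene []
magazine_floor top [([554.0, 202.0, 17.0], 0.79)]
magazine_floor scene [([441.0, -15.0, 22.0], 0.56)]
```

>>> {"name": "step_arm", "arguments": {"targets": [[0,-0.43,-0.25,0,0],[0,-0.43,-0.25,0,0],[0,-0.43,-0.25,0,0],[0,-0.43,-0.25,0,0],[0,-0.43,-0.25,0,0],[0,-0.43,-0.25,0,0],[0,-0.43,-0.25,0,0],[0,-0.43,-0.25,0,0]]}}

```text
time: 2.15
ee_pos: [471.0, 241.5, 404.4]
tool_rot: [0.584, 3.085, 0.007]
wrist_force: [1.9, 0.6, 0.4]
grip_width: 1.001
```

>>> {"name": "step_arm", "arguments": {"targets": [[0,-0.04,-0.11,0,-0.11],[0,-0.03,-0.11,0,-0.11],[0,0,-0.1,0,-0.11],[0,0,0,0,0]]}}

```text
time: 2.55
ee_pos: [473.4, 201.2, 404.4]
tool_rot: [0.042, 3.137, 0.005]
wrist_force: [-0.7, 1.4, -0.1]
grip_width: 1.001
```

```bash
cat >> h.py <<'E'
from scipy.spatial.transform import Rotation as Rn
def pose():
    s=telemetry.sense(); T=np.eye(4); T[:3,:3]=Rn.from_rotvec(s['tool_rot']).as_matrix(); T[:3,3]=s['ee_pos']; return T
def wcam(T):
    p=optics.camera_params('wrist'); K=np.array([[p['fx'],0,p['cx']],[0,p['fy'],p['cy']],[0,0,1.]]); return T@np.array(p['hand_eye']),K,np.array(p['dist'],float)
def wray(T,uv,z):
    C,K,D=wcam(T); u=cv2.undistortPoints(np.array(uv,float).reshape(-1,1,2),K,D)[:,0]
    d=np.c_[u[:,0],-u[:,1],-np.ones(len(u))]@C[:3,:3].T; o=C[:3,3]
    z=np.atleast_1d(z); return o+d*((z-o[2])/d[:,2])[:,None]
def wproj(T,P):
    C,K,D=wcam(T); Q=(np.atleast_2d(P)-C[:3,3])@C[:3,:3]*[1,-1,-1]
    return cv2.projectPoints(Q,np.zeros(3),np.zeros(3),K,D)[0][:,0]
E
python3 - <<'E'
from h import *
T=pose(); print(np.round(T,3)); np.save('T1.npy',T); snap('wrist','w1'); print(telemetry.sense()['q'])
im=cv2.imread('pics/w1.png'); cv2.imwrite('pics/w1z.png',cv2.resize(im,(800,600),interpolation=cv2.INTER_CUBIC))
E
```

```text
[[-1.00000e+00  2.70000e-02  4.00000e-03  4.73364e+02]
 [ 2.70000e-02  1.00000e+00  3.00000e-03  2.01217e+02]
 [-4.00000e-03  3.00000e-03 -1.00000e+00  4.04415e+02]
 [ 0.00000e+00  0.00000e+00  0.00000e+00  1.00000e+00]]
[ 0.40249089  0.15036445 -0.2554995   1.15920202  0.00130692  0.43132797]
```

View pics/w1z.png

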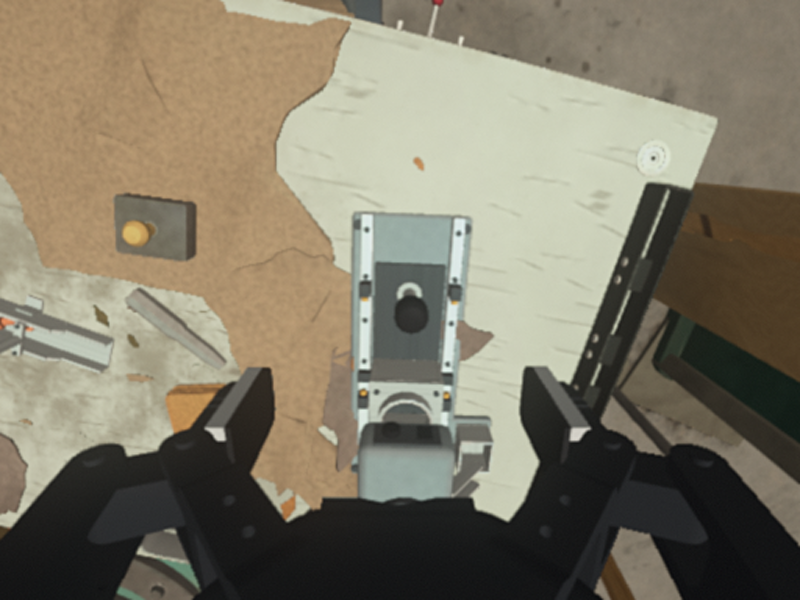

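```bash
python3 - <<'E'
from h import *
T=np.load('T1.npy'); f=512/800
def w(pts,z): return np.round(wray(T,np.array(pts)*f,z),1)[:,:2].tolist()
print('knobtop',w([(410,312)],81))
for z in (0,10,38): print('front corners',z,w([(353,213),(471,217)],z))
print('head front top edge',w([(360,470),(362,440),(448,440)],122))
print('head front bottom edge corners',w([(363,425),(452,427)],122))
print('mouth rim left/right/top', w([(376,408),(437,410),(407,392)],75))
E
python3 - <<'E'
import cv2
im=cv2.imread('pics/w1.png')
cv2.imwrite('pics/w1f.png',cv2.resize(im[125:330,200:330],None,fx=4,fy=2.9*1.38,interpolation=cv2.INTER_CUBIC)[:600] if 0 else cv2.resize(im[125:325,190:340],None,fx=3,fy=3,interpolation=cv2.INTER_CUBIC))
E
```

```text
knobtop [[507.7, 210.8]]
front corners 0 [[444.8, 164.8], [450.9, 267.9]]
front corners 10 [[443.5, 165.8], [449.5, 266.2]]
front corners 38 [[439.9, 168.7], [445.5, 261.3]]
head front top edge [[613.4, 171.5], [587.5, 174.4], [589.3, 234.9]]
head front bottom edge corners [[575.1, 175.7], [578.5, 237.5]]
mouth rim left/right/top [[592.3, 182.0], [595.7, 231.5], [578.2, 207.4]]
```

View pics/w1f.png

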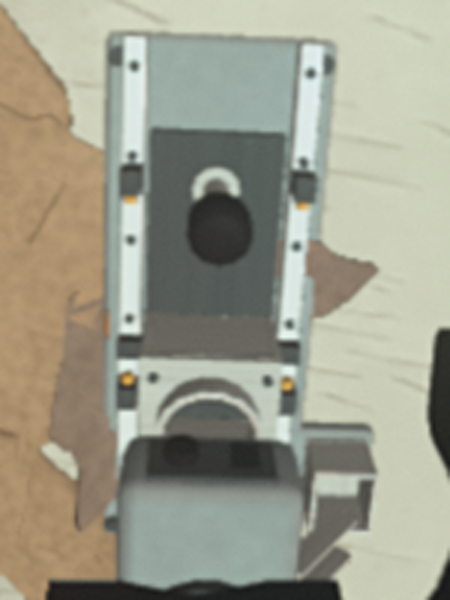

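>>> {"name": "step_arm", "arguments": {"targets": [[0,-0.17,0.05,0,0.025],[0,-0.17,0.05,0.1,0],[0,0,0,0.45,0],[0,0,0,0.45,0],[0,0,0,0.45,0],[0,0,0,0.2,0],[0,0,0,0,0]]}}

```text
time: 3.3
ee_pos: [511.9, 217.7, 237.1]
tool_rot: [0.112, 3.127, 0.015]
wrist_force: [0.2, -0.7, 0.3]
grip_width: 1.0
```

```bash
python3 - <<'E'
from h import *
T=pose(); print(np.round(T[:3],3)); np.save('T2.npy',T); im=snap('wrist','w2'); s=telemetry.sense(); print(s['q'],s['wrist_force'])
print(wproj(T,[[507.7,210.8,81]]))
E
```

```text
[[-9.97000e-01  7.10000e-02  1.30000e-02  5.11881e+02]
 [ 7.20000e-02  9.97000e-01  9.00000e-03  2.17679e+02]
 [-1.20000e-02  1.00000e-02 -1.00000e+00  2.37075e+02]]
[ 0.40105598  0.3477233  -0.40287077  0.80386008  0.00360097  0.47222477] [-1.22788912 -0.04869752 -0.46548651]
[[237.56612488 243.07401473]]
```

View pics/w2.png

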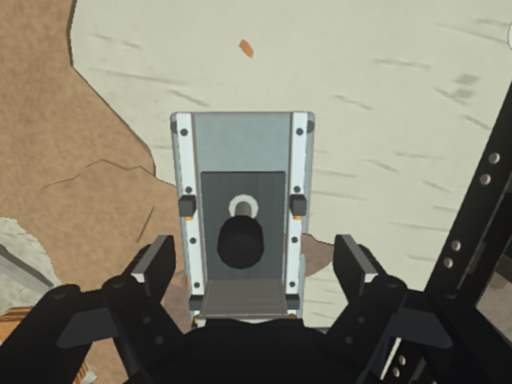

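>>> {"name": "step_arm", "arguments": {"targets": [[0,0.06,-0.08,0.07,0],[0,0,0,0.07,0],[0.5,0,0,0,0],[1,0,0,0,0],[1,0,0,0,0],[1,0,0,0,0]]}}

```text
time: 3.95
ee_pos: [509.5, 212.3, 231.0]
tool_rot: [0.116, 3.115, 0.014]
wrist_force: [-4.1, -25.0, 16.6]
grip_width: 0.331
```

>>> {"name": "step_arm", "arguments": {"targets": [[1,0.1,-0.03,-0.02,0],[1,0.15,-0.01,0,0],[1,0.15,0,0,0],[1,0.15,0,0,0]]}}

```text
time: 4.35
ee_pos: [457.2, 213.4, 231.6]
tool_rot: [0.117, 3.108, 0.018]
wrist_force: [2.8, -1.0, -1.6]
grip_width: 0.273
```

>>> {"name": "step_arm", "arguments": {"targets": [[1,0.1,0,0,0],[1,0.1,0,0,0],[1,0.05,0,0,0]]}}

```text
time: 4.65
ee_pos: [438.2, 215.5, 231.7]
tool_rot: [0.12, 3.085, 0.01]
wrist_force: [25.7, -2.4, -31.4]
grip_width: 0.266
```

>>> {"name": "step_arm", "arguments": {"targets": [[0,-0.02,0,0,0],[0,0,0,0,0],[0,0,0,0,0],[0,0,0,-0.3,0],[0,0,0,-0.4,0],[0,0,0,-0.4,0],[0,0,0,-0.4,0],[0,0,0,0,0]]}}

```text
time: 5.45
ee_pos: [429.3, 214.5, 386.5]
tool_rot: [0.12, 3.094, 0.012]
wrist_force: [1.0, 0.3, 0.0]
grip_width: 1.001
```

```bash
python3 - <<'E'
from h import *
T=pose(); print(np.round(T[:3],3)); np.save('T3.npy',T); im=snap('wrist','w3'); s=telemetry.sense(); print(s['q'],s['wrist_force'])
cv2.imwrite('pics/w3z.png',cv2.resize(im,(800,600),interpolation=cv2.INTER_CUBIC))
E
```

```text
[[-9.96000e-01  7.70000e-02  4.60000e-02  4.29264e+02]
 [ 7.80000e-02  9.97000e-01  6.00000e-03  2.14521e+02]
 [-4.50000e-02  1.00000e-02 -9.99000e-01  3.86502e+02]]
[ 0.46837399  0.07525394 -0.38858891  1.06601814 -0.01521435  0.54568058] [0.15244871 0.6547521  0.20507237]
```

View pics/w3z.png

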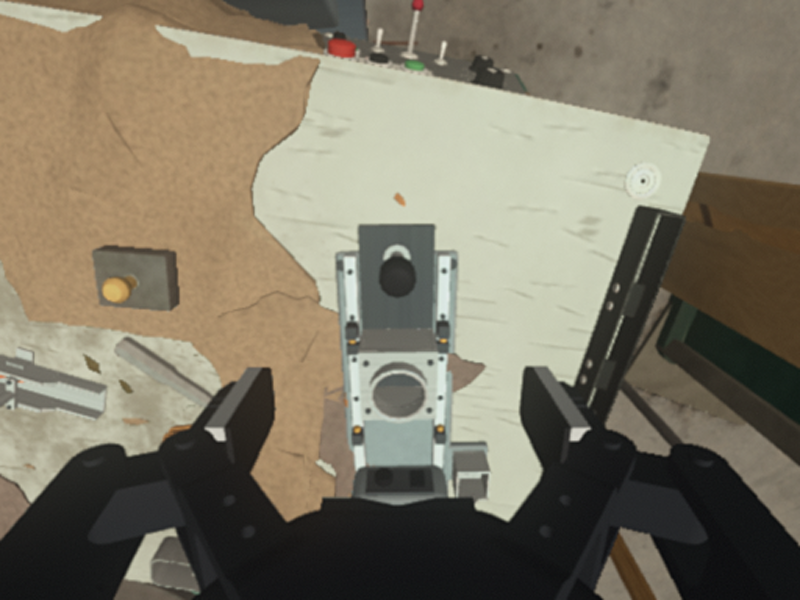

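```bash
python3 - <<'E'
from h import *
T=np.load('T3.npy'); f=512/800
def w(pts,z): return np.round(wray(T,np.array(pts)*f,z),1)[:,:2].tolist()
print('knobtop',w([(397,277)],81))
print('front corners',w([(337,253),(458,254)],0))
print('mouth rim l,r,t,b', w([(371,393),(428,394),(399,364),(399,419)],75))
print(np.diff(w([(371,393),(428,394)],75),axis=0))
print('head top front', w([(357,470),(445,470)],122),w([(357,468),(445,468)],82))
E
python3 -c "
import cv2
im=cv2.imread('pics/w3.png')
cv2.imwrite('pics/w3f.png',cv2.resize(im[135:325,200:320],None,fx=5,fy=5,interpolation=cv2.INTER_CUBIC)[350:950])"
```

```text
knobtop [[444.4, 216.2]]
front corners [[445.5, 165.5], [454.6, 268.8]]
mouth rim l,r,t,b [[537.7, 189.2], [542.2, 232.6], [514.3, 212.4], [563.3, 208.7]]
[[ 4.5 43.4]]
head top front [[567.9, 178.7], [573.1, 239.1]] [[602.8, 171.7], [608.9, 242.4]]
```

View pics/w3f.png

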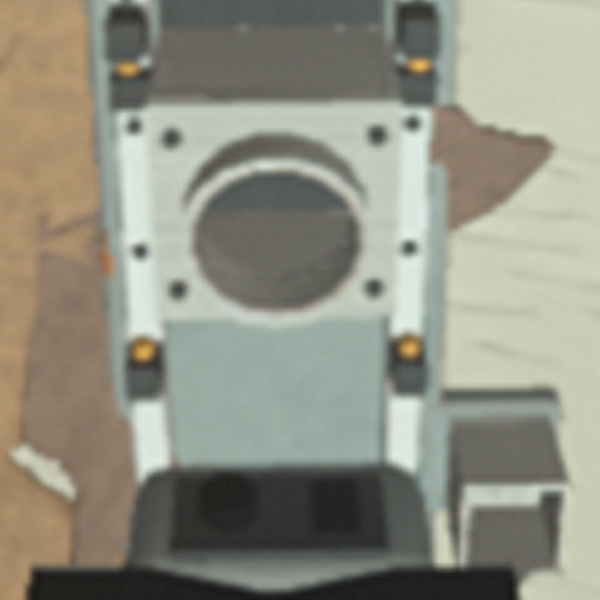

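```bash
python3 - <<'E'
from h import *
T=np.load('T3.npy')
q=lambda u,v:(200+u/5,135+(350+v)/5)
print(np.round(wray(T,[q(277,239),q(194,240),q(360,240),q(277,170),q(277,310)],75),1))
# top cam check
im=snap('top','t1'); snap('scene','s1')
cv2.imwrite('pics/t1z.png',cv2.resize(im[140:250,150:330],None,fx=4.4,fy=4.4,interpolation=cv2.INTER_CUBIC))
print(proj('top',[[540,211,75],[444,216,81]]))
E
```

```text
[[541.3 210.4  75. ]
 [539.9 190.6  75. ]
 [543.2 230.2  75. ]
 [522.3 211.9  75. ]
 [561.6 208.9  75. ]]
[[175.99191285 206.89561341]
 [173.30667743 233.58920876]]
```

View pics/t1z.png

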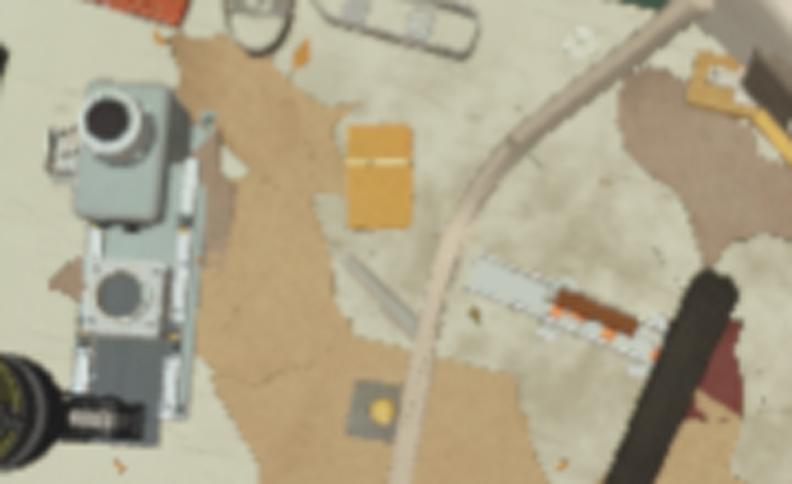

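```bash
python3 - <<'E'
import numpy as np
from scipy.optimize import least_squares
Q=np.array([[.314,-.0475,1.21],[.1504,-.2555,1.1592],[.3477,-.4029,.8039],[.0753,-.3886,1.066]])
R=np.array([[599.7,403.85],[514.4,404.4],[556.3,237.1],[479.9,386.5]])
def fk(p,q):
    L1,L2,L3,z0,e=p; a=q[:,0];b=a-q[:,1];c=b+q[:,2]
    return np.c_[L1*np.sin(a)+L2*np.cos(b)+L3*np.cos(c)+e*np.sin(b), z0+L1*np.cos(a)-L2*np.sin(b)-L3*np.sin(c)+e*np.cos(b)]
f=lambda p:(fk(p,Q)-R).ravel()
s=least_squares(f,[400,400,100,200,0]);print(s.x,s.fun.round(1))
print(fk(s.x,np.array([[.1,-.3,.3],[0,0,0]])))
E
```

```text
[521.28958319 440.57371561 309.63600187 303.14202446  75.81733585] [ 0.   0.6  0.2  0.2  0.3  1.5 -0.1 -2.2]
[[724.18472276 520.61924676]
 [750.20971748 900.2489435 ]]
```

>>> {"name": "step_arm", "arguments": {"targets": [[0,0.2,0.16,-0.4,0],[0,0.2,0.16,-0.4,0],[0,0.2,0.16,-0.4,0],[0,0.2,0.16,-0.4,0],[0,0.2,0.16,-0.4,0],[0,0.2,0.16,-0.4,0],[0,0.2,0.16,-0.4,0],[0,0.2,0.16,-0.4,0]]}}

```text
time: 6.4
ee_pos: [264.3, 358.1, 685.7]
tool_rot: [0.133, 3.13, -0.033]
wrist_force: [1.0, 0.9, 0.2]
grip_width: 0.999
```

```bash
cat > st.py <<'E'
from h import *
s=telemetry.sense();T=pose();q=s['q'];print('q',np.round(q,3),'p',np.round(T[:3,3],1),'r',round(np.hypot(*T[:2,3]),1),'x',np.round(T[:3,0],3),'y',np.round(T[:3,1],3),'z',np.round(T[:3,2],3),'g',np.round(T[:3,3]+155*T[:3,2],1))
E
python3 st.py
```

```text
q [ 0.941  0.069  0.294  1.809 -0.018  1.026] p [264.3 358.1 685.7] r 445.0 x [-0.996  0.085 -0.009] y [ 0.085  0.996 -0.021] z [ 0.007 -0.021 -1.   ] g [265.4 354.8 530.7]
```

>>> {"name": "step_arm", "arguments": {"targets": [[0,0.3,0.3,-0.2,0],[0,0.3,0.3,-0.2,0],[0,0.2,0.2,-0.4,0],[0,0,0,-0.5,0],[0,0,0,-0.5,0],[0,0,0,-0.5,0],[0,0,0,-0.5,0],[0,0,0,-0.5,0]]}}

```text
time: 7.2
ee_pos: [160.0, 393.4, 850.3]
tool_rot: [0.122, 3.081, 0.169]
wrist_force: [-0.2, 0.9, 0.1]
grip_width: 1.002
```

```bash
python3 st.py
```

```text
q [ 1.19   0.201  0.908  2.157 -0.014  1.268] p [160.  393.4 850.3] r 424.7 x [-0.995  0.082 -0.049] y [0.076 0.991 0.111] z [ 0.058  0.107 -0.993] g [168.9 410.  696.4]
```

>>> {"name": "step_arm", "arguments": {"targets": [[0,0,0.05,-0.5,0],[0,0,0.05,-0.5,0],[0,0,0.05,-0.5,0],[0,0,0.05,-0.5,0]]}}

```text
time: 7.6
ee_pos: [130.1, 334.7, 905.0]
tool_rot: [0.122, 3.013, 0.378]
wrist_force: [0.8, -0.5, 0.0]
grip_width: 0.997
```

```bash
python3 st.py
```

```text
q [ 1.208  0.096  0.952  2.157 -0.018  1.287] p [130.1 334.7 905. ] r 359.1 x [-0.992  0.092 -0.091] y [0.067 0.966 0.25 ] z [ 0.111  0.242 -0.964] g [147.4 372.2 755.6]
```

>>> {"name": "step_arm", "arguments": {"targets": [[0,-0.05,0.05,-0.5,0],[0,-0.05,0.05,-0.5,0]]}}

```text
time: 7.8
ee_pos: [123.1, 301.4, 929.9]
tool_rot: [0.118, 2.974, 0.482]
wrist_force: [-1.2, 0.5, 0.4]
grip_width: 0.999
```

```bash
python3 st.py
```

```text
q [ 1.189  0.048  0.979  2.157 -0.012  1.266] p [123.1 301.4 929.9] r 325.5 x [-0.989  0.097 -0.112] y [0.057 0.946 0.319] z [ 0.137  0.309 -0.941] g [144.3 349.2 784. ]
```

```bash
python3 - <<'E'
from h import *
a=[(345,178),(291,372)]
for z in (70,90,110,130,160,200,250):
    P=ray('scene',a,z); d=P[0]-P[1]; print(z,P.round(0)[:,:2].tolist(),(d/np.linalg.norm(d)).round(2),np.linalg.norm(d).round(0))
a=[(341,180),(344,380)]
E
python3 -c "
import cv2
im=cv2.imread('pics/s1.png')
cv2.imwrite('pics/s1z.png',cv2.resize(im[150:384,180:400],None,fx=2.5,fy=2.5,interpolation=cv2.INTER_CUBIC))
im=cv2.imread('pics/t1.png')
cv2.imwrite('pics/t1y.png',cv2.resize(im[90:330,230:420],None,fx=2.5,fy=2.5,interpolation=cv2.INTER_CUBIC))"
```

```text
70 [[942.0, -57.0], [374.0, -506.0]] [0.78 0.62 0.  ] 724.0
90 [[912.0, -84.0], [365.0, -517.0]] [0.78 0.62 0.  ] 697.0
110 [[882.0, -111.0], [356.0, -527.0]] [0.78 0.62 0.  ] 671.0
130 [[852.0, -138.0], [347.0, -538.0]] [ 0.78  0.62 -0.  ] 644.0
160 [[808.0, -178.0], [334.0, -553.0]] [0.78 0.62 0.  ] 604.0
200 [[748.0, -232.0], [316.0, -574.0]] [0.78 0.62 0.  ] 551.0
250 [[674.0, -299.0], [294.0, -600.0]] [0.78 0.62 0.  ] 485.0
```

View pics/s1z.png

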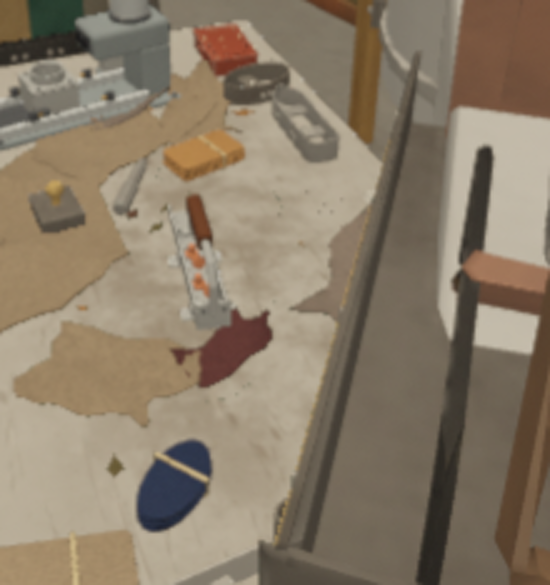

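View pics/t1y.png

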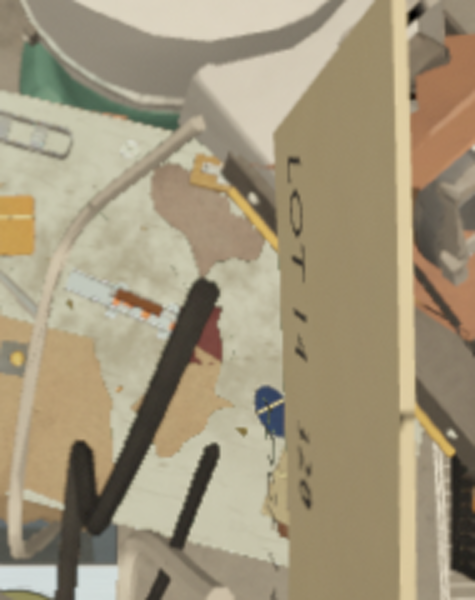

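```bash
python3 - <<'E'
from h import *
n=np.array([.62,-.78])
for z in (70,150,200,230,250):
    P=ray('top',[(318,158),(338,184),(396,252)],z); Q=ray('scene',[(345,178),(291,372)],z)
    print(z,P.round(0)[:,:2].tolist(),(P[:,:2]@n).round(0),(Q[:,:2]@n).round(0))
E
```

```text
70 [[720.0, -306.0], [622.0, -376.0], [375.0, -575.0]] [685. 679. 681.] [628. 627.]
150 [[698.0, -292.0], [606.0, -358.0], [375.0, -545.0]] [661. 655. 657.] [639. 637.]
200 [[684.0, -284.0], [596.0, -347.0], [375.0, -526.0]] [646. 641. 642.] [645. 644.]
230 [[676.0, -279.0], [591.0, -340.0], [374.0, -514.0]] [637. 632. 633.] [649. 648.]
250 [[671.0, -276.0], [587.0, -336.0], [374.0, -507.0]] [631. 626. 627.] [651. 650.]
```

```bash
python3 - <<'E'
from h import *
im=snap('top','t2'); 
a=cv2.imread('pics/t1.png'); cv2.imwrite('pics/t12.png',np.hstack([cv2.resize(a,(400,300)),cv2.resize(im,(400,300))]))
im=snap('scene','s2')
for z in (300,500,700,900,1100):
    P=ray('top',[(300,147),(255,190),(238,300),(312,208),(270,298),(262,270)],z); print(z,P.round(0)[:,:2].tolist(),proj('scene',P).round(0).tolist())
E
```

```text
300 [[692.0, -214.0], [560.0, -78.0], [243.0, -29.0], [505.0, -245.0], [248.0, -120.0], [327.0, -97.0]] [[326.0, 143.0], [247.0, 137.0], [109.0, 161.0], [267.0, 167.0], [122.0, 177.0], [157.0, 163.0]]
500 [[630.0, -192.0], [524.0, -82.0], [268.0, -42.0], [480.0, -217.0], [273.0, -115.0], [336.0, -97.0]] [[304.0, 54.0], [231.0, 52.0], [102.0, 63.0], [247.0, 64.0], [114.0, 69.0], [147.0, 63.0]]
700 [[569.0, -169.0], [488.0, -85.0], [294.0, -55.0], [454.0, -188.0], [297.0, -111.0], [345.0, -97.0]] [[273.0, -66.0], [210.0, -63.0], [93.0, -66.0], [220.0, -72.0], [103.0, -71.0], [132.0, -68.0]]
900 [[507.0, -147.0], [452.0, -89.0], [319.0, -69.0], [429.0, -160.0], [321.0, -107.0], [354.0, -97.0]] [[231.0, -234.0], [179.0, -226.0], [82.0, -244.0], [183.0, -255.0], [89.0, -258.0], [113.0, -247.0]]
1100 [[446.0, -124.0], [416.0, -93.0], [344.0, -82.0], [403.0, -131.0], [345.0, -103.0], [363.0, -98.0]] [[167.0, -484.0], [133.0, -473.0], [66.0, -499.0], [132.0, -513.0], [70.0, -518.0], [87.0, -504.0]]
```

View pics/t12.png

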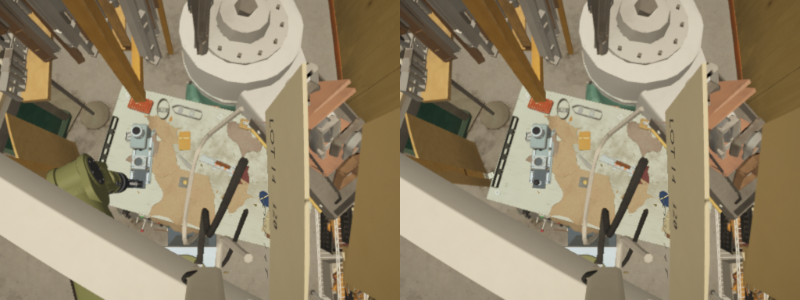

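View pics/s2.png

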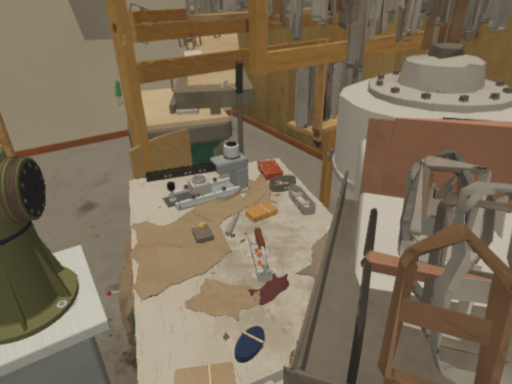

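```bash
cat > plan.py <<'E'
import sys
from h import *
def plan(target,N,turn=0,grip=0,T=None,gain=1.0):
    T=pose() if T is None else T.copy(); tgt=np.array(target,float); rows=[]
    for i in range(N):
        d=(tgt-T[:3,3])/(N-i); l=T[:3,:3].T@d
        rows.append([grip]+[round(v/100,2) for v in l]+[round(turn/60/N,3)])
        T[:3,3]+=d; T[:3,:3]=T[:3,:3]@Rn.from_rotvec([0,0,np.radians(turn/N)]).as_matrix()
    print([[float(v) for v in r] for r in rows]); return T
if __name__=='__main__':
    a=sys.argv; plan([float(v) for v in a[1].split(',')],int(a[2]),float(a[3]) if len(a)>3 else 0,float(a[4]) if len(a)>4 else 0)
E
python3 plan.py 300,250,480 11
```

```text
[[0.0, -0.12, -0.17, 0.39, 0.0], [0.0, -0.12, -0.17, 0.39, 0.0], [0.0, -0.12, -0.17, 0.39, 0.0], [0.0, -0.12, -0.17, 0.39, 0.0], [0.0, -0.12, -0.17, 0.39, 0.0], [0.0, -0.12, -0.17, 0.39, 0.0], [0.0, -0.12, -0.17, 0.39, 0.0], [0.0, -0.12, -0.17, 0.39, 0.0], [0.0, -0.12, -0.17, 0.39, 0.0], [0.0, -0.12, -0.17, 0.39, 0.0], [0.0, -0.12, -0.17, 0.39, 0.0]]
```

>>> {"name": "step_arm", "arguments": {"targets": [[0,-0.12,-0.17,0.39,0],[0,-0.12,-0.17,0.39,0],[0,-0.12,-0.17,0.39,0],[0,-0.12,-0.17,0.39,0],[0,-0.12,-0.17,0.39,0],[0,-0.12,-0.17,0.39,0],[0,-0.12,-0.17,0.39,0],[0,-0.12,-0.17,0.39,0]]}}

```text
time: 8.7
ee_pos: [254.9, 264.8, 604.9]
tool_rot: [0.116, 2.97, 0.498]
wrist_force: [0.5, 0.7, 0.4]
grip_width: 0.997
```

```bash
python3 st.py; python3 plan.py 482,-275,370 14 -71
```

```text
q [ 0.744 -0.316 -0.263  1.297  0.142  0.845] p [254.9 264.8 604.9] r 367.6 x [-0.989  0.096 -0.113] y [0.054 0.943 0.329] z [ 0.138  0.319 -0.938] g [276.3 314.3 459.5]
[[0.0, -0.18, -0.41, 0.06, -0.085], [0.0, -0.14, -0.42, 0.06, -0.085], [0.0, -0.1, -0.43, 0.06, -0.085], [0.0, -0.06, -0.44, 0.06, -0.085], [0.0, -0.03, -0.45, 0.06, -0.085], [0.0, 0.01, -0.45, 0.06, -0.085], [0.0, 0.05, -0.44, 0.06, -0.085], [0.0, 0.09, -0.44, 0.06, -0.085], [0.0, 0.13, -0.43, 0.06, -0.085], [0.0, 0.17, -0.41, 0.06, -0.085], [0.0, 0.2, -0.4, 0.06, -0.085], [0.0, 0.24, -0.38, 0.06, -0.085], [0.0, 0.27, -0.36, 0.06, -0.085], [0.0, 0.3, -0.33, 0.06, -0.085]]
```

>>> {"name": "step_arm", "arguments": {"targets": [[0,-0.35,-0.2,0.1,-0.08],[0,-0.35,-0.25,0.1,-0.08],[0,-0.3,-0.35,0.1,-0.08],[0,-0.2,-0.42,0.08,-0.08],[0,-0.1,-0.45,0.06,-0.08],[0,0,-0.45,0.06,-0.08],[0,0.03,-0.45,0.06,-0.08],[0,0.06,-0.44,0.06,-0.08]]}}

```text
time: 9.5
ee_pos: [473.1, 0.8, 461.0]
tool_rot: [-0.886, 2.769, 0.396]
wrist_force: [0.2, 0.5, 0.1]
grip_width: 0.999
```

```bash
python3 st.py; python3 plan.py 482,-270,370 8 -30
```

```text
q [-0.107  0.007 -0.305  1.174  0.33  -0.712] p [473.1   0.8 461. ] r 473.1 x [-0.798 -0.536 -0.275] y [-0.592  0.783  0.189] z [ 0.114  0.314 -0.943] g [490.7  49.5 314.9]
[[0.0, 0.2, -0.29, 0.0, -0.062], [0.0, 0.22, -0.28, 0.0, -0.062], [0.0, 0.24, -0.26, 0.0, -0.062], [0.0, 0.26, -0.25, 0.0, -0.062], [0.0, 0.27, -0.23, 0.0, -0.062], [0.0, 0.29, -0.21, 0.0, -0.062], [0.0, 0.3, -0.19, 0.0, -0.062], [0.0, 0.31, -0.17, 0.0, -0.062]]
```

>>> {"name": "step_arm", "arguments": {"targets": [[0,0.22,-0.3,0,-0.062],[0,0.24,-0.29,0,-0.062],[0,0.26,-0.27,0,-0.062],[0,0.28,-0.26,0,-0.062],[0,0.29,-0.24,0,-0.062],[0,0.3,-0.22,0,-0.062],[0,0.31,-0.2,0,-0.062],[0,0.2,-0.1,0,-0.062]]}}

```text
time: 10.3
ee_pos: [476.1, -284.2, 352.4]
tool_rot: [-1.559, 2.401, 0.321]
wrist_force: [1.0, 1.0, -0.8]
grip_width: 1.001
```

```bash
python3 st.py;  python3 - <<'E'
from h import *
T=pose(); np.save('T4.npy',T); im=snap('wrist','w4')
cv2.imwrite('pics/w4z.png',cv2.resize(im,(800,600),interpolation=cv2.INTER_CUBIC))
for n in ('trough_grip','rivet0_mid'):
    print(n,[(np.round(d['centre']).tolist(),round(d['conf'],2)) for d in find_in('wrist',n)[:6]])
E
```

```text
q [-0.628  0.317 -0.186  1.185  0.323 -1.799] p [ 476.1 -284.2  352.4] r 554.5 x [-0.39  -0.858 -0.333] y [-0.916  0.4    0.043] z [ 0.096  0.322 -0.942] g [ 491.  -234.3  206.4]
trough_grip [([512.0, -209.0, 28.0], 0.66)]
rivet0_mid [([514.0, -208.0, 28.0], 0.41)]
```

View pics/w4z.png

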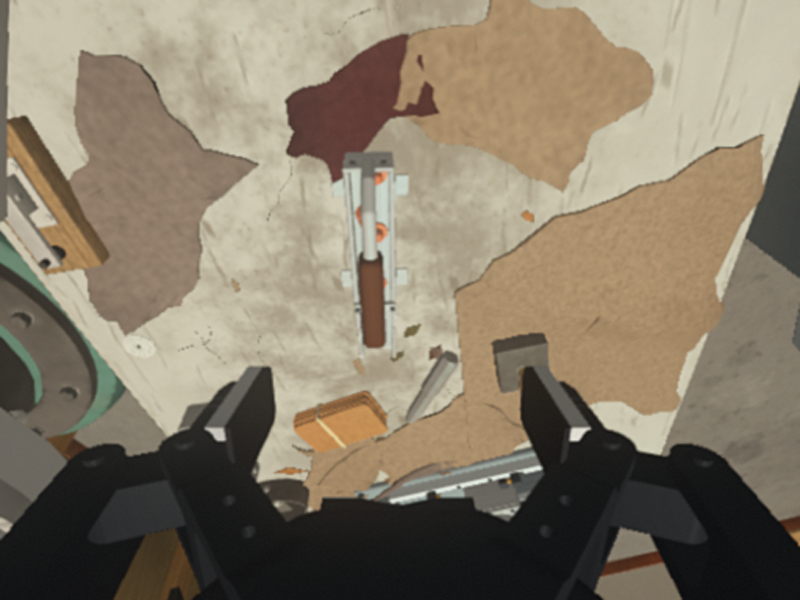

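```bash
python3 - <<'E'
from h import *
im=cv2.imread('pics/w4.png'); c=im[90:240,195:285]; cv2.imwrite('pics/w4c.png',cv2.resize(c,None,fx=4,fy=4,interpolation=cv2.INTER_CUBIC))
E
```

```text
(no output)
```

View pics/w4c.png

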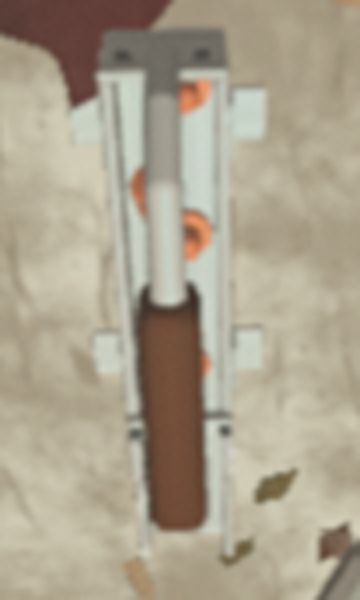

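```bash
python3 - <<'E'
from h import *
T=np.load('T4.npy'); q=lambda u,v:(195+u/4,90+v/4)
a=wray(T,[q(168,308),q(178,522)],83); print('grip top',a.round(1),np.linalg.norm(a[1]-a[0]),np.degrees(np.arctan2(*(a[1]-a[0])[[1,0]])), a.mean(0))
b=wray(T,[q(100,74),q(222,72)],28); print('rear',b.round(1),b.mean(0).round(1),np.linalg.norm(b[1]-b[0]))
c=wray(T,[q(148,552),q(226,555)],24); print('spout',c.round(1),c.mean(0).round(1),np.linalg.norm(c[1]-c[0]))
d=c.mean(0)-b.mean(0); print(np.degrees(np.arctan2(d[1],d[0])),np.linalg.norm(d))
E
```

```text
grip top [[ 511.2 -214.8   83. ]
 [ 538.9 -151.    83. ]] 69.53254586095896 66.54973317144632 [ 525.04655798 -182.87627044   83.        ]
rear [[ 511.9 -254.4   28. ]
 [ 483.3 -241.9   28. ]] [ 497.6 -248.1   28. ] 31.207804656193705
spout [[579.3 -90.6  24. ]
 [555.  -77.   24. ]] [567.2 -83.8  24. ] 27.876992136105414
67.06436846813743 178.49560095237206
```

>>> {"name": "step_arm", "arguments": {"targets": [[0,-0.08,-0.09,0.1,0],[0,-0.06,-0.07,0.25,0],[0,0,0,0.3,0],[0,0,0,0.3,0],[0,0,0,0.25,0],[0,0,0,0.1,0],[0,0,0,0,0]]}}

```text
time: 11.15
ee_pos: [514.2, -224.5, 230.0]
tool_rot: [-1.557, 2.399, 0.325]
wrist_force: [-0.4, -0.2, 0.6]
grip_width: 1.0
```

```bash
python3 st.py;  python3 - <<'E'
from h import *
T=pose(); np.save('T5.npy',T); im=snap('wrist','w5')
cv2.imwrite('pics/w5z.png',cv2.resize(im,(800,600),interpolation=cv2.INTER_CUBIC))
print(wproj(T,[[525.5,-182,73],[525.5-36*.39,-182-36*.92,83],[525.5+36*.39,-182+36*.92,83]])*800/512)
E
```

```text
q [-0.505  0.414 -0.351  0.884  0.338 -1.67 ] p [ 514.2 -224.5  230. ] r 561.0 x [-0.391 -0.857 -0.337] y [-0.916  0.4    0.045] z [ 0.096  0.326 -0.941] g [ 529.1 -174.    84.2]
[[395.72115231 353.48088933]
 [395.70535918 286.64393144]
 [397.94564415 440.00159821]]
```

View pics/w5z.png

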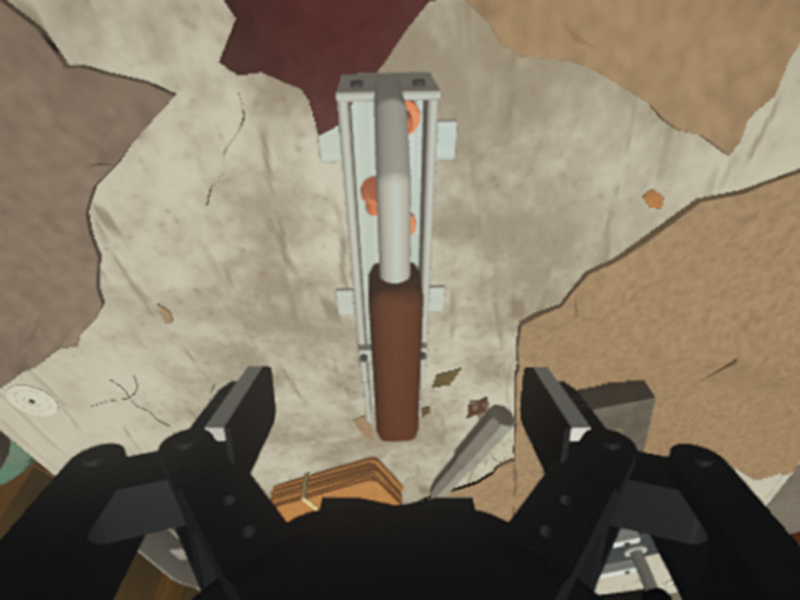

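>>> {"name": "step_arm", "arguments": {"targets": [[0,0.07,0,0.05,0],[0.3,0.04,0,0.01,0],[0.7,0,0,0,0],[1,0,0,0,0],[1,0,0,0,0],[1,0,0,0,0],[1,0,0,0,0]]}}

```text
time: 11.9
ee_pos: [512.0, -235.3, 225.2]
tool_rot: [-1.554, 2.398, 0.314]
wrist_force: [-0.1, 1.1, -2.2]
grip_width: 0.169
```

```bash
python3 st.py;  python3 - <<'E'
from h import *
T=pose(); np.save('T6.npy',T); im=snap('wrist','w6')
cv2.imwrite('pics/w6z.png',im)
E
```

```text
q [-0.523  0.422 -0.351  0.873  0.337 -1.686] p [ 512.  -235.3  225.2] r 563.4 x [-0.39  -0.857 -0.336] y [-0.915  0.402  0.037] z [ 0.104  0.322 -0.941] g [ 528.  -185.4   79.3]
```

View pics/w6.png

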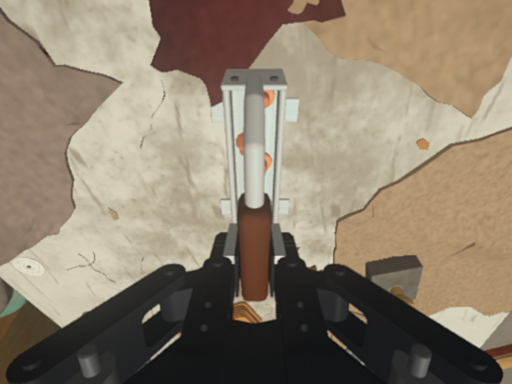

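>>> {"name": "step_arm", "arguments": {"targets": [[1,-0.03,0,-0.09,0],[1,-0.05,0,-0.15,0],[1,-0.07,0,-0.19,0],[1,-0.07,0,-0.19,0],[1,0,0,0,0]]}}

```text
time: 12.45
ee_pos: [513.4, -235.9, 293.2]
tool_rot: [-1.555, 2.4, 0.319]
wrist_force: [-0.1, 0.4, -2.3]
grip_width: 0.174
```

```bash
python3 st.py;  python3 - <<'E'
from h import *
T=pose(); np.save('T7.npy',T); im=snap('wrist','w7'); s=snap('scene','s7')
cv2.imwrite('pics/w7z.png',np.hstack([im[:,100:400],cv2.resize(s[150:300,180:340],(410,384),interpolation=cv2.INTER_CUBIC)]))
T6=np.load('T6.npy'); Ti=np.linalg.inv(T6)
sp=Ti@np.array([568,-82,6,1.]); ax=np.array([np.cos(np.radians(67)),np.sin(np.radians(67)),0])
print('spout in tool',sp.round(1), 'axis in tool',(T6[:3,:3].T@ax).round(3))
np.save('sp.npy',sp); A=T6[:3,:3].T@ax; np.save('ax.npy',A); up=T6[:3,:3].T@[0,0,1]
R0=T[:3,:3]
for phi in range(0,181,20):
    R=R0@Rn.from_rotvec([0,0,np.radians(phi)]).as_matrix(); a=R@A; u=R@up
    tcp=np.array([541,210,85])-R@sp[:3]; side=np.cross(u,a)
    print(phi,'pitch',np.degrees(np.arcsin(-a[2])).round(1),'az',np.degrees(np.arctan2(a[1],a[0])).round(0),'roll',np.degrees(np.arcsin(side[2])).round(1),'tcp',tcp.round(0),'r',np.hypot(*tcp[:2]).round(0))
E
```

```text
q [-0.523  0.36  -0.269  1.021  0.335 -1.686] p [ 513.4 -235.9  293.2] r 565.0 x [-0.391 -0.857 -0.335] y [-0.915  0.402  0.041] z [ 0.1    0.322 -0.941] g [ 528.8 -185.9  147.3]
spout in tool [-79.6   2.3 261.4   1. ] axis in tool [-0.942  0.013  0.337]
0 pitch 0.1 az 67.0 roll 0.2 tcp [486.  57. 304.] r 489.0
20 pitch 1.8 az 48.0 roll 6.7 tcp [462.  71. 307.] r 468.0
40 pitch 5.6 az 30.0 roll 12.3 tcp [445.  92. 312.] r 455.0
60 pitch 10.9 az 12.0 roll 16.2 tcp [437. 117. 320.] r 452.0
80 pitch 17.2 az -7.0 roll 17.9 tcp [437. 143. 329.] r 460.0
100 pitch 23.9 az -26.0 roll 17.2 tcp [447. 167. 338.] r 478.0
120 pitch 30.3 az -45.0 roll 14.2 tcp [466. 186. 347.] r 501.0
140 pitch 35.5 az -67.0 roll 9.3 tcp [490. 198. 353.] r 528.0
160 pitch 38.7 az -90.0 roll 3.2 tcp [517. 201. 357.] r 555.0
180 pitch 39.3 az -115.0 roll -3.5 tcp [544. 195. 358.] r 578.0
```

View pics/w7z.png

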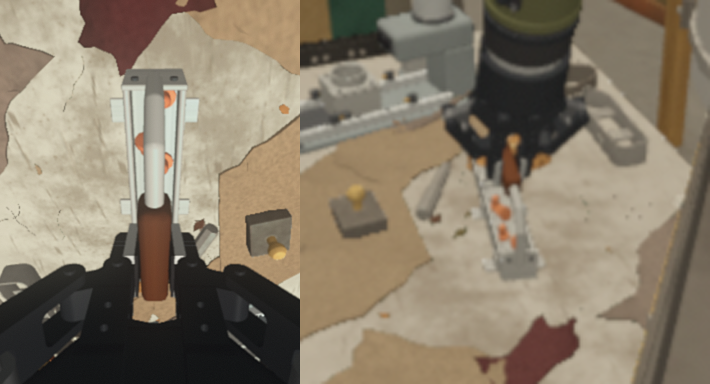

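```bash
cat > pn.py <<'E'
from h import *
sp=np.load('sp.npy')[:3]; A=np.load('ax.npy')
def info(T):
    a=T[:3,:3]@A; n=T[:3,3]+T[:3,:3]@sp
    print('nose',n.round(1),'pitch',np.degrees(np.arcsin(-a[2])).round(1),'az',np.degrees(np.arctan2(a[1],a[0])).round(1)); return n
def nplan(N1,phi,steps,T=None):
    """steps: list of cumulative fractions"""
    T=pose() if T is None else T.copy(); n0=info(T); N1=np.array(N1,float); out=[];f0=0
    for f in steps:
        R=T[:3,:3]; R2=R@Rn.from_rotvec([0,0,np.radians(phi*(f-f0))]).as_matrix()
        t2=n0+(N1-n0)*f-R2@sp; l=R.T@(t2-T[:3,3])
        out.append([1]+[float(round(v/100,2)) for v in l]+[float(round(phi*(f-f0)/60,3))])
        T[:3,:3]=R2;T[:3,3]=t2;f0=f
    print(out); print('maxstep',max(np.linalg.norm(o[1:4])*100 for o in out)); info(T); return T
E
python3 - <<'E'
from pn import *
v=np.array([.3,.6,.9,1,1,1,1,1,1,1,1,1,.9,.8,.6,.4,.2]);s=np.cumsum(v)/v.sum()
nplan([541,205,112],48,s)
E
```

```text
nose [566.7 -81.7  71.3] pitch 0.1 az 67.0
[[1, -0.05, 0.05, 0.01, 0.018], [1, -0.11, 0.09, 0.02, 0.035], [1, -0.16, 0.14, 0.03, 0.053], [1, -0.17, 0.17, 0.04, 0.058], [1, -0.16, 0.18, 0.04, 0.058], [1, -0.15, 0.19, 0.04, 0.058], [1, -0.14, 0.2, 0.04, 0.058], [1, -0.13, 0.21, 0.04, 0.058], [1, -0.13, 0.22, 0.04, 0.058], [1, -0.11, 0.22, 0.04, 0.058], [1, -0.1, 0.23, 0.04, 0.058], [1, -0.09, 0.24, 0.04, 0.058], [1, -0.07, 0.22, 0.03, 0.053], [1, -0.06, 0.2, 0.03, 0.047], [1, -0.04, 0.15, 0.02, 0.035], [1, -0.02, 0.1, 0.02, 0.023], [1, -0.01, 0.05, 0.01, 0.012]]
maxstep 25.942243542145693
nose [541. 205. 112.] pitch 7.7 az 22.5
```

>>> {"name": "step_arm", "arguments": {"targets": [[1,-0.05,0.05,0,0.015],[1,-0.11,0.09,0,0.03],[1,-0.16,0.14,0,0.045],[1,-0.17,0.17,0.01,0.05],[1,-0.16,0.18,0.02,0.05],[1,-0.16,0.19,0.02,0.05],[1,-0.15,0.2,0.02,0.05],[1,-0.15,0.2,0.02,0.05]]}}

```text
time: 13.35
ee_pos: [463.8, -73.5, 321.6]
tool_rot: [-1.088, 2.699, 0.412]
wrist_force: [-0.8, 0.4, -3.1]
grip_width: 0.176
```

```bash
python3 st.py; python3 - <<'E'
from pn import *
v=np.array([1,1,1,1,1,.9,.8,.6,.4,.2]);s=np.cumsum(v)/v.sum()
nplan([541,205,112],21,s)
E
```

```text
q [-0.271  0.131 -0.498  0.952  0.346 -1.039] p [463.8 -73.5 321.6] r 469.5 x [-0.708 -0.645 -0.287] y [-0.701  0.69   0.18 ] z [ 0.082  0.329 -0.941] g [476.4 -22.4 175.7]
nose [539.8  65.5  98.9] pitch 2.5 az 46.7
[[1, -0.12, 0.16, 0.04, 0.044], [1, -0.11, 0.17, 0.04, 0.044], [1, -0.11, 0.17, 0.04, 0.044], [1, -0.1, 0.18, 0.04, 0.044], [1, -0.09, 0.18, 0.04, 0.044], [1, -0.08, 0.17, 0.04, 0.04], [1, -0.07, 0.15, 0.03, 0.035], [1, -0.05, 0.11, 0.03, 0.027], [1, -0.03, 0.08, 0.02, 0.018], [1, -0.01, 0.04, 0.01, 0.009]]
maxstep 20.97617696340303
nose [541. 205. 112.] pitch 7.0 az 27.4
```

>>> {"name": "step_arm", "arguments": {"targets": [[1,-0.13,0.18,0.03,0.044],[1,-0.12,0.18,0.03,0.044],[1,-0.11,0.18,0.03,0.044],[1,-0.1,0.18,0.03,0.044],[1,-0.09,0.17,0.03,0.04],[1,-0.07,0.15,0.03,0.035],[1,-0.05,0.11,0.02,0.02],[1,-0.02,0.06,0.01,0.01]]}}

```text
time: 14.15
ee_pos: [437.8, 74.5, 338.9]
tool_rot: [-0.667, 2.889, 0.471]
wrist_force: [0.1, -0.6, -2.4]
grip_width: 0.169
```

```bash
python3 st.py; python3 - <<'E'
from pn import *
info(pose()); t=snap('top','t8'); s=snap('scene','s8'); w=snap('wrist','w8')
print(find_in.__name__)
a=cv2.resize(t[160:250,140:240],(440,396),interpolation=cv2.INTER_CUBIC); b=cv2.resize(s[140:220,150:270],(360,240),interpolation=cv2.INTER_CUBIC); 
b=cv2.resize(w,(360,270)) if 0 else b
cv2.imwrite('pics/m8.png',np.hstack([a,np.vstack([b,np.zeros((156,360,3),np.uint8)])]))
E
```

```text
q [ 0.052  0.019 -0.579  0.887  0.334 -0.387] p [437.8  74.5 338.9] r 444.1 x [-0.892 -0.404 -0.203] y [-0.447  0.853  0.27 ] z [ 0.064  0.331 -0.941] g [447.7 125.9 193. ]
nose [524.5 195.3 109.6] pitch 7.0 az 30.4
call
```

View pics/m8.png

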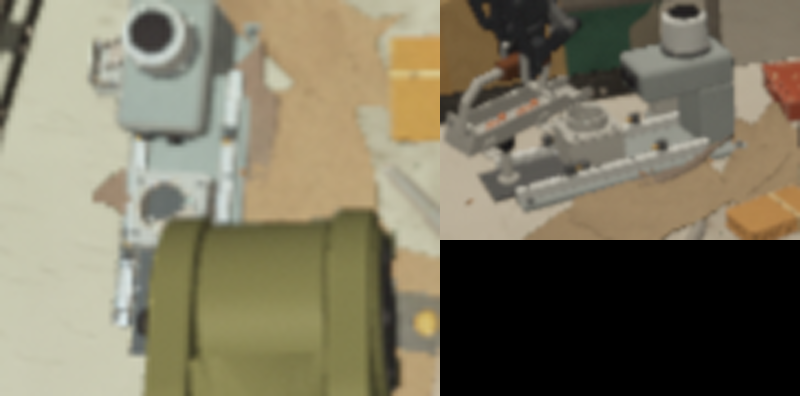

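View pics/w8.png

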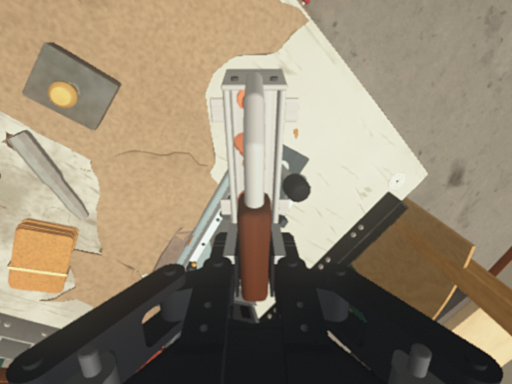

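```bash
python3 - <<'E'
from pn import *
T=pose(); R=T[:3,:3]; T6=np.load('T6.npy'); up=R@(T6[:3,:3].T@[0,0,1]); a=R@A; side=np.cross(up,a); n=T[:3,3]+R@sp
pts=[n+16.5*side-3*up,n-16.5*side-3*up,n+16.5*side+15*up,n-16.5*side+15*up, n-189*a+16.5*side+22*up,n-189*a-16.5*side+22*up,[541,210,75]]
uv=proj('scene',pts); print(uv.round(1).tolist())
s=cv2.imread('pics/s8.png'); z=5; im=cv2.resize(s[140:220,140:260],None,fx=z,fy=z,interpolation=cv2.INTER_CUBIC)
for p in uv: cv2.circle(im,tuple(int(v) for v in ((p-[140,140])*z+z/2)),3,(0,0,255),1)
cv2.imwrite('pics/s8z.png',im)
v=np.array([1,1,1,.6]);s=np.cumsum(v)/v.sum()
nplan([530,212,96],8,s)
E
```

```text
[[190.4, 169.4], [198.7, 173.6], [191.4, 164.5], [199.8, 168.6], [151.0, 180.8], [160.3, 185.8], [198.2, 177.3]]
nose [525.1 194.3 109.9] pitch 7.0 az 30.5
[[1, -0.02, 0.06, 0.05, 0.037], [1, -0.02, 0.06, 0.05, 0.037], [1, -0.02, 0.06, 0.05, 0.037], [1, -0.01, 0.04, 0.03, 0.022]]
maxstep 8.06225774829855
nose [530. 212.  96.] pitch 9.1 az 23.2
```

View pics/s8z.png

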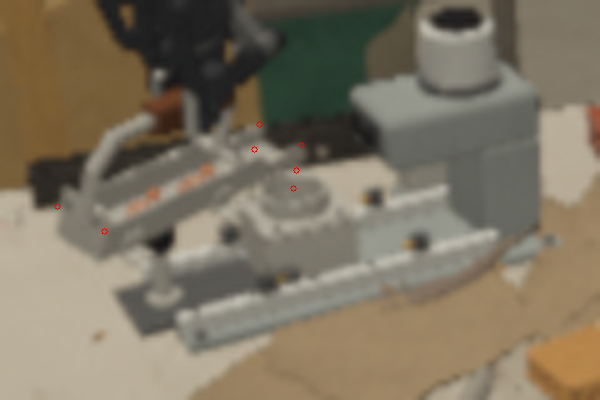

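>>> {"name": "step_arm", "arguments": {"targets": [[1,-0.02,0.07,0.05,0.03],[1,-0.02,0.07,0.05,0.03],[1,-0.02,0.06,0.05,0.03],[1,-0.01,0.04,0.03,0.02],[1,0,0,0,0]]}}

```text
time: 14.8
ee_pos: [435.8, 100.7, 328.0]
tool_rot: [-0.492, 2.944, 0.481]
wrist_force: [0.4, -0.3, -2.3]
grip_width: 0.173
```

```bash
python3 - <<'E'
from pn import *
v=np.ones(8);s=np.cumsum(v)/v.sum()
nplan([531,213,90],24,s)
E
```

```text
nose [526.5 212.2  95.6] pitch 9.0 az 24.0
[[1, -0.0, 0.04, 0.01, 0.05], [1, -0.0, 0.04, 0.01, 0.05], [1, -0.0, 0.04, 0.01, 0.05], [1, -0.0, 0.04, 0.01, 0.05], [1, -0.0, 0.04, 0.01, 0.05], [1, -0.0, 0.04, 0.01, 0.05], [1, -0.01, 0.04, 0.01, 0.05], [1, -0.01, 0.04, 0.01, 0.05]]
maxstep 4.242640687119286
nose [531. 213.  90.] pitch 16.3 az 2.0
```

>>> {"name": "step_arm", "arguments": {"targets": [[1,0,0.04,0.02,0.05],[1,0,0.04,0.02,0.05],[1,0,0.04,0.02,0.05],[1,0,0.04,0.01,0.05],[1,0,0.04,0.01,0.05],[1,0,0.04,0.01,0.05],[1,-0.01,0.04,0.01,0.05],[1,-0.01,0.04,0.01,0.05]]}}

```text
time: 15.6
ee_pos: [434.2, 129.0, 326.0]
tool_rot: [0.164, 3.048, 0.513]
wrist_force: [-0.0, -0.1, -1.0]
grip_width: 0.173
```

```bash
python3 - <<'E'
from pn import *
s_=snap('scene','s9'); w=snap('wrist','w9')
cv2.imwrite('pics/m9.png',np.hstack([cv2.resize(s_[140:220,140:260],(540,360),interpolation=cv2.INTER_CUBIC),cv2.resize(w[50:230,190:320],(260,360))]))
v=np.ones(8);s=np.cumsum(v)/v.sum()
nplan([532,213,85],24,s)
E
```

```text
nose [530.2 207.2  82.5] pitch 16.6 az 1.1
[[1, -0.0, 0.05, -0.0, 0.05], [1, -0.0, 0.05, -0.0, 0.05], [1, -0.0, 0.05, -0.0, 0.05], [1, -0.0, 0.05, -0.0, 0.05], [1, 0.0, 0.05, -0.0, 0.05], [1, 0.0, 0.05, -0.0, 0.05], [1, 0.0, 0.05, -0.0, 0.05], [1, 0.0, 0.05, -0.0, 0.05]]
maxstep 5.0
nose [532. 213.  85.] pitch 24.5 az -21.6
```

View pics/m9.png

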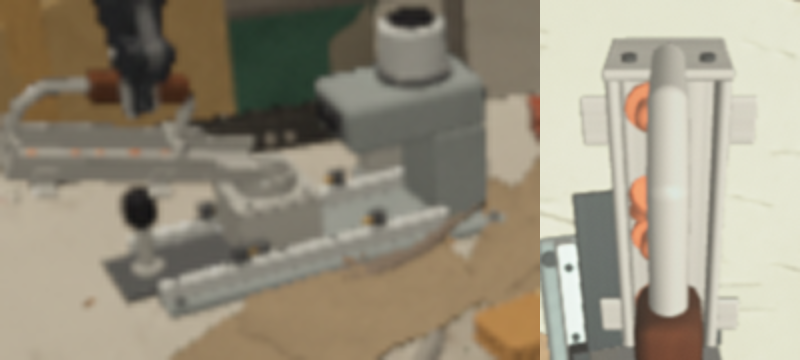

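>>> {"name": "step_arm", "arguments": {"targets": [[1,0,0.06,-0.03,0.04],[1,0,0.06,-0.02,0.04],[1,0,0.06,0,0.04],[1,0,0.06,0,0.04],[1,0,0.05,0,0.04],[1,0,0.05,0,0.04]]}}

```text
time: 16.3
ee_pos: [440.4, 155.4, 340.9]
tool_rot: [0.554, 3.045, 0.518]
wrist_force: [0.2, 0.7, -2.0]
grip_width: 0.173
```

```bash
python3 - <<'E'
from pn import *
s_=snap('scene','s10'); w=snap('wrist','w10'); print(telemetry.sense()['wrist_force'])
cv2.imwrite('pics/m10.png',np.hstack([cv2.resize(s_[140:220,140:260],(540,360),interpolation=cv2.INTER_CUBIC),cv2.resize(w[50:230,190:320],(260,360))]))
v=np.ones(8);s=np.cumsum(v)/v.sum()
nplan([533,214,84],24,s)
E
```

```text
[-0.56767749 -0.32565953 -1.35807364]
nose [532.3 214.2  90.5] pitch 21.4 az -12.6
[[1, -0.0, 0.04, 0.01, 0.05], [1, -0.0, 0.04, 0.01, 0.05], [1, -0.0, 0.04, 0.01, 0.05], [1, -0.0, 0.04, 0.01, 0.05], [1, -0.0, 0.04, 0.01, 0.05], [1, -0.0, 0.04, 0.01, 0.05], [1, -0.0, 0.04, 0.01, 0.05], [1, -0.0, 0.04, 0.01, 0.05]]
maxstep 4.123105625617661
nose [533. 214.  84.] pitch 29.0 az -36.1
```

View pics/m10.png

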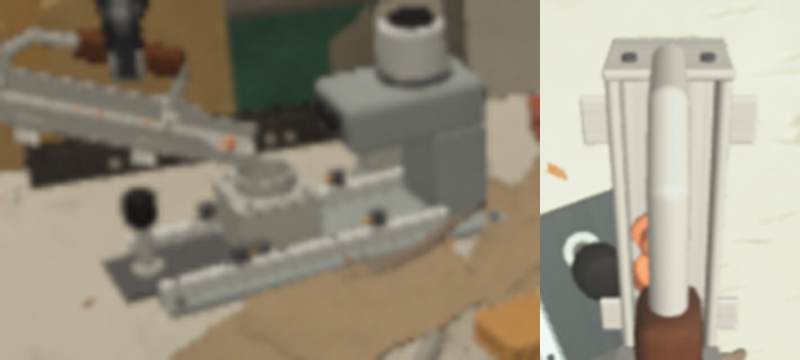

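>>> {"name": "step_arm", "arguments": {"targets": [[1,-0.03,0.03,0.03,0.03],[1,-0.02,0.03,0.03,0.03],[1,0,0.03,0.02,0.03],[1,0,0.03,0,0.03]]}}

```text
time: 16.8
ee_pos: [450.1, 164.6, 335.9]
tool_rot: [-0.735, -2.993, -0.511]
wrist_force: [0.1, -0.2, -1.9]
grip_width: 0.171
```

```bash
cat > look.py <<'E'
import sys
from pn import *
k=sys.argv[1]
s_=snap('scene','s'+k); w=snap('wrist','w'+k); print(telemetry.sense()['wrist_force'].round(1))
cv2.imwrite('pics/m'+k+'.png',np.hstack([cv2.resize(s_[140:220,140:260],(540,360),interpolation=cv2.INTER_CUBIC),cv2.resize(w[50:230,190:320],(260,360))]))
E
python3 look.py 11; python3 - <<'E'
from pn import *
v=np.ones(8);s=np.cumsum(v)/v.sum()
nplan([534,214,84],30,s)
E
```

```text
[-0.6 -0.6 -3. ]
nose [538.2 214.3  82.3] pitch 23.7 az -19.3
[[1, 0.0, 0.05, -0.0, 0.062], [1, 0.0, 0.05, -0.0, 0.062], [1, 0.0, 0.05, -0.0, 0.062], [1, 0.0, 0.05, -0.0, 0.062], [1, 0.0, 0.05, -0.0, 0.062], [1, 0.0, 0.05, -0.0, 0.062], [1, 0.0, 0.05, -0.0, 0.062], [1, 0.0, 0.05, -0.0, 0.062]]
maxstep 5.0
nose [534. 214.  84.] pitch 32.5 az -49.8
```

View pics/m11.png

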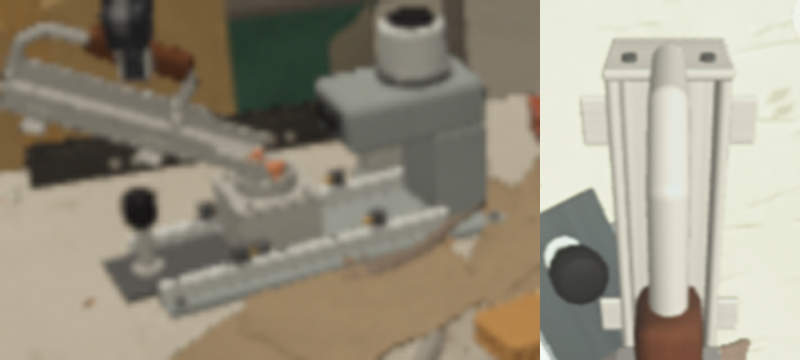

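>>> {"name": "step_arm", "arguments": {"targets": [[1,0.04,0,-0.01,0],[1,0.02,0,0,0],[1,0,0,0,0]]}}

```text
time: 17.2
ee_pos: [444.3, 166.4, 337.6]
tool_rot: [-0.729, -2.996, -0.512]
wrist_force: [0.7, 0.0, -2.3]
grip_width: 0.176
```

```bash
python3 look.py 12; python3 - <<'E'
from pn import *
v=np.ones(8);s=np.cumsum(v)/v.sum()
nplan([534,215,83],30,s)
E
```

```text
[-0.  -0.5 -1.1]
nose [532.4 216.   83.8] pitch 23.6 az -19.2
[[1, -0.0, 0.05, 0.0, 0.062], [1, -0.0, 0.05, 0.0, 0.062], [1, -0.0, 0.05, 0.0, 0.062], [1, -0.0, 0.05, 0.0, 0.062], [1, -0.0, 0.05, 0.0, 0.062], [1, -0.0, 0.05, 0.0, 0.062], [1, -0.0, 0.05, 0.0, 0.062], [1, -0.0, 0.05, 0.0, 0.062]]
maxstep 5.0
nose [534. 215.  83.] pitch 32.4 az -49.7
```

View pics/m12.png

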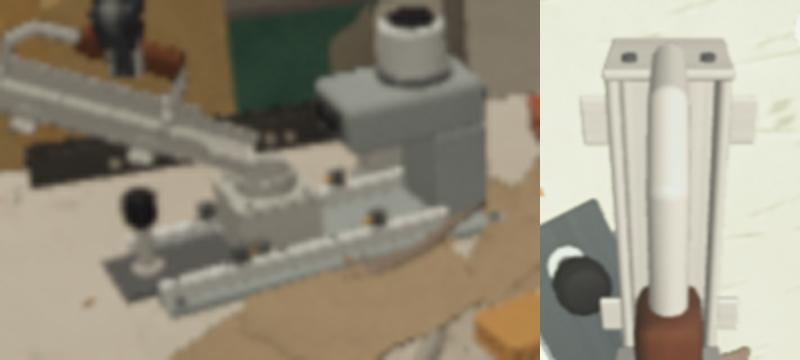

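>>> {"name": "step_arm", "arguments": {"targets": [[1,0,0.05,0,0.055],[1,0,0.05,0,0.055],[1,0,0.05,0,0.055],[1,0,0.05,0,0.055],[1,0,0.05,0,0.055],[1,0,0.05,0,0.055],[1,0,0.05,0,0.055],[1,0,0,0,0]]}}

```text
time: 18.1
ee_pos: [466.0, 192.9, 348.2]
tool_rot: [-1.306, -2.723, -0.485]
wrist_force: [-0.2, -0.5, -2.9]
grip_width: 0.175
```

```bash
python3 look.py 13; python3 - <<'E'
from pn import *
info(pose()); t=snap('top','t13'); cv2.imwrite('pics/t13z.png',cv2.resize(t[130:260,140:340],None,fx=4,fy=4,interpolation=cv2.INTER_CUBIC))
for c in('scene','top'): print([(np.round(d['centre']).tolist(),round(d['conf'],2)) for d in find_in(c,'rivet0_mid')[:6]])
E
python3 st.py
```

```text
[-1.2  0.1 -1.4]
nose [533.5 217.5  84.4] pitch 30.8 az -43.1
[]
[]
q [ 0.303  0.086 -0.487  0.838  0.288  1.221] p [465.3 192.5 347.8] r 503.5 x [-0.633  0.746  0.209] y [0.772 0.586 0.246] z [ 0.061  0.317 -0.947] g [474.7 241.6 201.1]
```

View pics/m13.png

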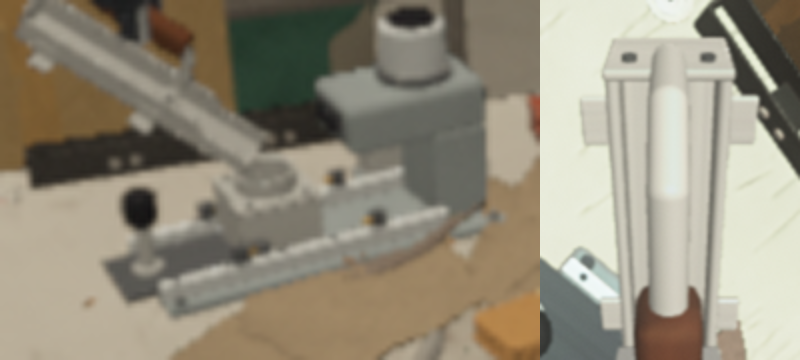

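View pics/t13z.png

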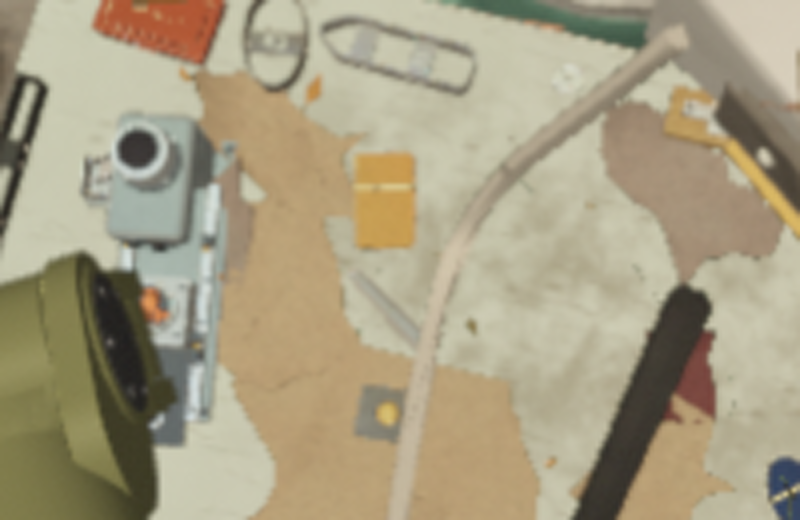

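```bash
python3 - <<'E'
from pn import *
T=nplan([533,217,130],0,[.33,.67,1])
v=np.array([.5,1,1,1,1,1,1,1,1,1,1,1,1,1,.7,.4]);s=np.cumsum(v)/v.sum()
nplan([567,-85,90],-119,s,T)
E
```

```text
nose [533.3 217.3  84.3] pitch 30.8 az -43.2
[[1, 0.03, 0.04, -0.14, 0.0], [1, 0.03, 0.04, -0.15, 0.0], [1, 0.03, 0.04, -0.14, 0.0]]
maxstep 15.811388300841896
nose [533. 217. 130.] pitch 30.8 az -43.2
nose [533. 217. 130.] pitch 30.8 az -43.2
[[1, -0.09, -0.11, -0.02, -0.068], [1, -0.18, -0.23, -0.04, -0.136], [1, -0.16, -0.26, -0.04, -0.136], [1, -0.14, -0.28, -0.04, -0.136], [1, -0.11, -0.29, -0.04, -0.136], [1, -0.09, -0.31, -0.04, -0.136], [1, -0.06, -0.31, -0.04, -0.136], [1, -0.03, -0.32, -0.04, -0.136], [1, 0.0, -0.32, -0.04, -0.136], [1, 0.03, -0.31, -0.04, -0.136], [1, 0.06, -0.31, -0.04, -0.136], [1, 0.08, -0.3, -0.04, -0.136], [1, 0.11, -0.28, -0.04, -0.136], [1, 0.13, -0.26, -0.04, -0.136], [1, 0.11, -0.17, -0.03, -0.095], [1, 0.07, -0.09, -0.02, -0.054]]
maxstep 32.526911934581186
nose [567. -85.  90.] pitch 1.2 az 69.2
```

>>> {"name": "step_arm", "arguments": {"targets": [[1,0.03,0.04,-0.14,0],[1,0.03,0.04,-0.15,0],[1,0.03,0.04,-0.16,0],[1,-0.08,-0.1,-0.02,-0.06],[1,-0.15,-0.2,-0.03,-0.11],[1,-0.14,-0.22,-0.03,-0.11],[1,-0.12,-0.24,-0.03,-0.11],[1,-0.1,-0.25,-0.03,-0.11]]}}

```text
time: 19.15
ee_pos: [448.5, 75.5, 372.4]
tool_rot: [0.523, 3.047, 0.514]
wrist_force: [-0.3, 0.3, -1.9]
grip_width: 0.173
```

```bash
python3 st.py; python3 - <<'E'
from pn import *
v=np.array([1,1,1,1,1,1,1,1,1,.9,.7,.4]);s=np.cumsum(v)/v.sum()
nplan([567,-85,90],-87,s)
E
```

```text
q [ 0.058  0.014 -0.501  0.971  0.319  0.411] p [448.5  75.5 372.4] r 454.8 x [-0.944  0.325  0.048] y [0.323 0.891 0.32 ] z [ 0.062  0.318 -0.946] g [458.1 124.7 225.8]
nose [540.5 134.7 122.1] pitch 21.1 az -11.6
[[1, -0.1, -0.29, -0.03, -0.132], [1, -0.07, -0.3, -0.03, -0.132], [1, -0.05, -0.31, -0.03, -0.132], [1, -0.02, -0.31, -0.03, -0.132], [1, 0.01, -0.31, -0.03, -0.132], [1, 0.03, -0.3, -0.03, -0.132], [1, 0.06, -0.3, -0.03, -0.132], [1, 0.09, -0.28, -0.03, -0.132], [1, 0.11, -0.27, -0.03, -0.132], [1, 0.12, -0.23, -0.03, -0.119], [1, 0.1, -0.16, -0.02, -0.092], [1, 0.07, -0.09, -0.01, -0.053]]
maxstep 31.54362059117501
nose [567. -85.  90.] pitch 1.1 az 68.9
```

>>> {"name": "step_arm", "arguments": {"targets": [[1,-0.1,-0.29,-0.04,-0.13],[1,-0.07,-0.3,-0.04,-0.13],[1,-0.05,-0.31,-0.04,-0.13],[1,-0.02,-0.31,-0.04,-0.13],[1,0.01,-0.31,-0.03,-0.13],[1,0.03,-0.3,-0.03,-0.13],[1,0.06,-0.3,-0.03,-0.13],[1,0.09,-0.28,-0.03,-0.13]]}}

```text
time: 19.95
ee_pos: [489.6, -171.3, 324.6]
tool_rot: [-1.141, 2.696, 0.401]
wrist_force: [0.2, 1.0, -1.9]
grip_width: 0.176
```

```bash
python3 st.py; python3 - <<'E'
from pn import *
v=np.array([1,1,.9,.7,.4,.2]);s=np.cumsum(v)/v.sum()
nplan([567,-82,60],-22,s)
E
```

```text
q [-0.433  0.252 -0.339  1.058  0.321 -1.246] p [ 489.6 -171.3  324.6] r 518.8 x [-0.687 -0.673 -0.274] y [-0.724  0.668  0.174] z [ 0.066  0.318 -0.946] g [ 499.8 -122.1  178. ]
nose [559.8 -33.2  99.6] pitch 3.4 az 48.6
[[1, 0.09, -0.18, 0.05, -0.087], [1, 0.1, -0.17, 0.05, -0.087], [1, 0.09, -0.14, 0.05, -0.079], [1, 0.08, -0.11, 0.04, -0.061], [1, 0.05, -0.06, 0.02, -0.035], [1, 0.02, -0.03, 0.01, -0.017]]
maxstep 20.73644135332772
nose [567. -82.  60.] pitch 1.0 az 69.2
```

>>> {"name": "step_arm", "arguments": {"targets": [[1,0.09,-0.19,0.05,-0.085],[1,0.1,-0.18,0.05,-0.08],[1,0.09,-0.15,0.05,-0.07],[1,0.08,-0.11,0.04,-0.06],[1,0.05,-0.06,0.03,-0.03],[1,0,0,0,0]]}}

```text
time: 20.55
ee_pos: [525.2, -242.9, 279.4]
tool_rot: [-1.578, 2.418, 0.336]
wrist_force: [-0.7, 0.3, -2.2]
grip_width: 0.176
```

```bash
python3 st.py; python3 - <<'E'
from pn import *
T=pose();info(T); T6=np.load('T6.npy'); up=T[:3,:3]@(T6[:3,:3].T@[0,0,1]); print('up',up.round(3))
v=np.array([.7,1,1,.8,.5]);s=np.cumsum(v)/v.sum()
nplan([567,-82,12],0,s)
E
```

```text
q [-0.517  0.406 -0.233  1.033  0.314 -1.69 ] p [ 525.2 -242.9  279.4] r 578.7 x [-0.391 -0.864 -0.317] y [-0.918  0.392  0.064] z [ 0.069  0.316 -0.946] g [ 536.  -194.   132.7]
nose [572.4 -90.7  57.4] pitch 1.1 az 67.7
up [0.032 0.008 0.999]
nose [572.4 -90.7  57.4] pitch 1.1 az 67.7
[[1, 0.02, 0.01, 0.08, 0.0], [1, 0.02, 0.01, 0.11, 0.0], [1, 0.02, 0.01, 0.11, 0.0], [1, 0.02, 0.01, 0.09, 0.0], [1, 0.01, 0.01, 0.06, 0.0]]
maxstep 11.224972160321824
nose [567. -82.  12.] pitch 1.1 az 67.7
```

>>> {"name": "step_arm", "arguments": {"targets": [[1,0.02,0,0.09,0],[1,0.03,0,0.12,0],[1,0.03,0,0.12,0],[1,0.02,0,0.1,0],[1,0.02,0,0.06,0],[1,0.01,0,0.03,0]]}}

```text
time: 21.15
ee_pos: [522.5, -236.6, 226.0]
tool_rot: [-1.576, 2.419, 0.334]
wrist_force: [-21.0, -9.7, 53.7]
grip_width: 0.177
```

```bash
python3 - <<'E'
from pn import *
info(pose());print(telemetry.sense()['wrist_force'])
E
```

```text
nose [570.1 -84.6   4.1] pitch 1.1 az 67.6
[-20.97966795  -9.65406826  53.73349404]
```

>>> {"name": "step_arm", "arguments": {"targets": [[1,-0.01,0,-0.02,0],[1,0,0,0,0]]}}

```text
time: 21.35
ee_pos: [522.8, -236.6, 229.6]
tool_rot: [-1.575, 2.418, 0.332]
wrist_force: [0.2, -1.1, -1.8]
grip_width: 0.171
```

>>> {"name": "step_arm", "arguments": {"targets": [[1,0,0,0.015,0],[1,0,0,0,0]]}}

```text
time: 21.55
ee_pos: [522.8, -235.7, 227.3]
tool_rot: [-1.576, 2.418, 0.333]
wrist_force: [-0.2, -0.2, -2.0]
grip_width: 0.173
```

>>> {"name": "step_arm", "arguments": {"targets": [[1,0,0,0.015,0],[0.85,0,0,0,0],[0.7,0,0,0,0],[0.4,0,0,0,0],[0,0,0,0,0],[0,0,0,0,0]]}}

```text
time: 22.15
ee_pos: [523.1, -235.2, 226.2]
tool_rot: [-1.576, 2.418, 0.333]
wrist_force: [0.5, -0.3, 0.2]
grip_width: 0.8
```

```bash
python3 st.py; python3 - <<'E'
from h import *
w=snap('wrist','w20'); print(telemetry.sense()['wrist_force'].round(1),telemetry.sense()['grip_width'])
E
```

```text
q [-0.508  0.446 -0.308  0.912  0.316 -1.678] p [ 523.1 -235.2  226.2] r 573.5 x [-0.392 -0.863 -0.317] y [-0.917  0.394  0.061] z [ 0.072  0.315 -0.946] g [ 534.3 -186.4   79.5]
[0.1 0.3 0.1] 0.8777718213220368
```

View pics/w20.png

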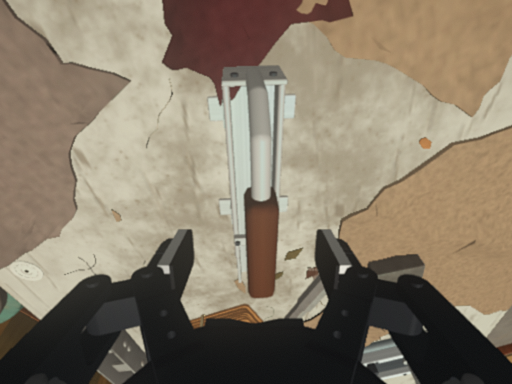

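>>> {"name": "step_arm", "arguments": {"targets": [[0,0,0,-0.2,0],[0,0,0,-0.35,0],[0,0,0,-0.4,0],[0,0,0,-0.4,0],[0,0,0,-0.2,0]]}}

```text
time: 22.7
ee_pos: [510.4, -283.5, 373.0]
tool_rot: [-1.579, 2.42, 0.347]
wrist_force: [0.0, 0.1, 0.2]
grip_width: 0.997
```

```bash
python3 st.py; python3 plan.py 426,130,340 12 -20
```

```text
q [-0.588  0.367 -0.067  1.268  0.306 -1.765] p [ 510.4 -283.5  373. ] r 583.8 x [-0.393 -0.863 -0.318] y [-0.918  0.391  0.071] z [ 0.063  0.32  -0.945] g [ 520.2 -233.9  226.5]
[[0.0, -0.26, 0.2, 0.13, -0.028], [0.0, -0.27, 0.19, 0.13, -0.028], [0.0, -0.27, 0.18, 0.13, -0.028], [0.0, -0.28, 0.17, 0.13, -0.028], [0.0, -0.28, 0.17, 0.13, -0.028], [0.0, -0.29, 0.16, 0.13, -0.028], [0.0, -0.29, 0.15, 0.13, -0.028], [0.0, -0.3, 0.14, 0.13, -0.028], [0.0, -0.3, 0.13, 0.13, -0.028], [0.0, -0.3, 0.12, 0.13, -0.028], [0.0, -0.31, 0.11, 0.13, -0.028], [0.0, -0.31, 0.11, 0.13, -0.028]]
```

>>> {"name": "step_arm", "arguments": {"targets": [[0,-0.35,0.26,0.12,-0.04],[0,-0.38,0.26,0.15,-0.04],[0,-0.38,0.24,0.15,-0.04],[0,-0.4,0.22,0.15,-0.04],[0,-0.4,0.2,0.15,-0.04],[0,-0.4,0.18,0.15,-0.04],[0,-0.4,0.16,0.15,-0.04],[0,-0.35,0.14,0.15,-0.04]]}}

```text
time: 23.5
ee_pos: [436.4, 82.3, 368.5]
tool_rot: [-1.938, 2.093, 0.261]
wrist_force: [-0.4, 0.6, -0.5]
grip_width: 1.0
```

```bash
python3 st.py; python3 plan.py 426,130,330 4 -1; python3 - <<'E'
from h import *
w=snap('wrist','w21')
E
```

```text
q [ 0.077 -0.016 -0.542  0.937  0.314 -1.4  ] p [436.4  82.3 368.5] r 444.1 x [-0.064 -0.945 -0.321] y [-0.995  0.085 -0.055] z [ 0.079  0.316 -0.946] g [448.6 131.2 222. ]
[[0.0, -0.08, 0.04, 0.13, -0.004], [0.0, -0.08, 0.04, 0.13, -0.004], [0.0, -0.08, 0.04, 0.13, -0.004], [0.0, -0.08, 0.04, 0.13, -0.004]]
```

View pics/w21.png

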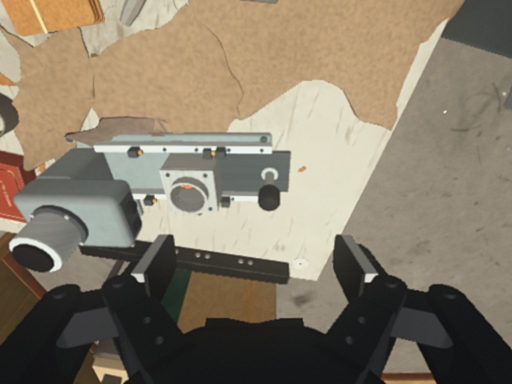

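```bash
python3 - <<'E'
from h import *
T=pose(); print(wray(T,[(268,197)],75), wproj(T,[[444.4,216.2,75],[541,210,75]]))
w=cv2.imread('pics/w21.png'); cv2.imwrite('pics/w21z.png',cv2.resize(w[130:230,150:310],None,fx=5,fy=5,interpolation=cv2.INTER_CUBIC))
E
python3 plan.py 425,139,299 3; python3 plan.py 432.2,167.2,214.6 1
```

```text
[[444.776654   215.54443666  75.        ]] [[268.36235265 197.44510821]
 [183.90139178 195.51843361]]
[[0.0, -0.09, 0.06, 0.27, 0.0], [0.0, -0.09, 0.06, 0.27, 0.0], [0.0, -0.09, 0.06, 0.27, 0.0]]
[[0.0, -0.26, 0.17, 1.71, 0.0]]
```

View pics/w21z.png

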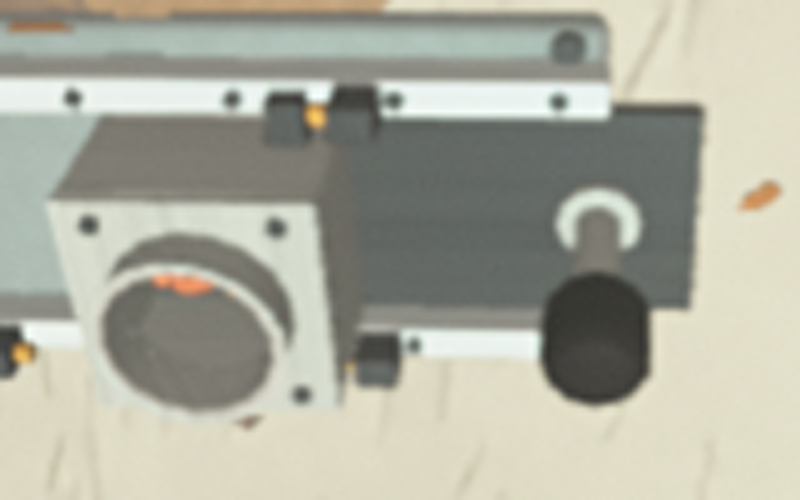

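```bash
python3 - <<'E'
from h import *
t=snap('top','t21'); s=snap('scene','s21')
cv2.imwrite('pics/m21.png',np.hstack([cv2.resize(t[185:230,155:205],(400,360),interpolation=cv2.INTER_CUBIC),cv2.resize(s[165:215,160:230],(400,360),interpolation=cv2.INTER_CUBIC)]))
E
```

```text
(no output)
```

View pics/m21.png

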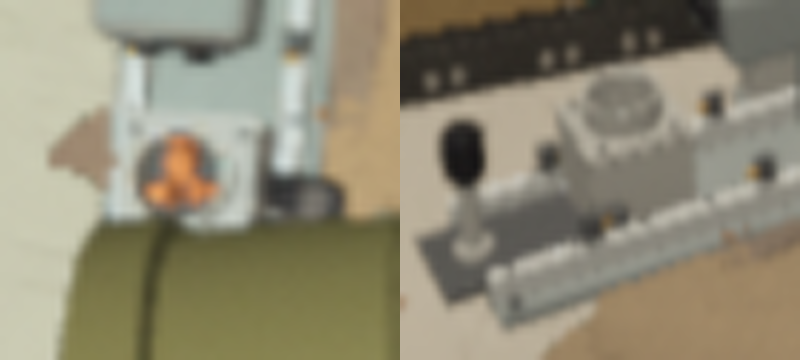

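>>> {"name": "step_arm", "arguments": {"targets": [[0,-0.13,0.09,0.1,0],[0,-0.13,0.08,0.25,0],[0,0,0,0.35,0],[0,0,0,0.35,0],[0,0,0,0.3,0],[0,0,0,0,0]]}}

```text
time: 24.25
ee_pos: [435.0, 149.4, 246.8]
tool_rot: [-1.932, 2.095, 0.253]
wrist_force: [-0.3, -0.2, -0.6]
grip_width: 0.997
```

```bash
python3 st.py; python3 - <<'E'
from h import *
T=pose(); print(T[:3,:3].T@(np.array([444.6,216,68])-T[:3,3]-155*T[:3,2]))
E
```

```text
q [ 0.233  0.113 -0.719  0.575  0.289 -1.233] p [435.  149.4 246.8] r 459.9 x [-0.067 -0.945 -0.32 ] y [-0.994  0.091 -0.06 ] z [ 0.086  0.314 -0.946] g [448.2 198.  100.2]
[-6.45687511  7.18318214 35.76787513]
```

>>> {"name": "step_arm", "arguments": {"targets": [[0,-0.06,0.07,0.12,0],[0,0,0,0.12,0],[0,0,0,0.1,0],[0.3,0,0,0,0],[0.6,0,0,0,0],[0.6,0,0,0,0],[0.6,0,0,0,0]]}}

```text
time: 24.95
ee_pos: [435.7, 162.9, 220.0]
tool_rot: [-1.922, 2.1, 0.247]
wrist_force: [-0.8, 0.3, -0.7]
grip_width: 0.4
```

```bash
python3 st.py; python3 - <<'E'
from h import *
T=pose(); print(T[:3,:3].T@(np.array([444.6,216,68])-T[:3,3]-155*T[:3,2])); snap('wrist','w22')
E
```

```text
q [ 0.264  0.155 -0.748  0.49   0.282 -1.194] p [435.7 162.9 220. ] r 465.2 x [-0.073 -0.945 -0.32 ] y [-0.993  0.098 -0.064] z [ 0.091  0.313 -0.945] g [449.9 211.4  73.4]
[-2.17978065  6.08838021  6.08169234]
```

View pics/w22.png

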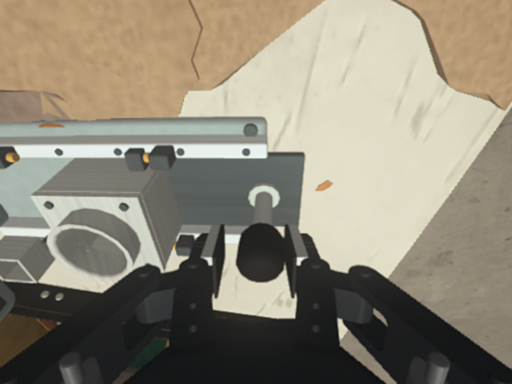

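>>> {"name": "step_arm", "arguments": {"targets": [[0.6,0,-0.1,0.01,0],[0.6,0,-0.15,0.01,0],[0.6,0,-0.15,0.01,0],[0.6,0,-0.15,0.01,0],[0.6,0,-0.15,0.01,0],[0.6,0,-0.1,0.01,0]]}}

```text
time: 25.6
ee_pos: [515.8, 157.1, 218.6]
tool_rot: [-1.927, 2.102, 0.261]
wrist_force: [-4.3, -0.4, 2.0]
grip_width: 0.403
```

```bash
python3 st.py; python3 - <<'E'
from h import *
snap('wrist','w23')
E
```

```text
q [ 0.21   0.29  -0.57   0.558  0.297 -1.251] p [515.8 157.1 218.6] r 539.2 x [-0.073 -0.944 -0.322] y [-0.994  0.095 -0.054] z [ 0.081  0.316 -0.945] g [528.4 206.1  72.1]
```

View pics/w23.png

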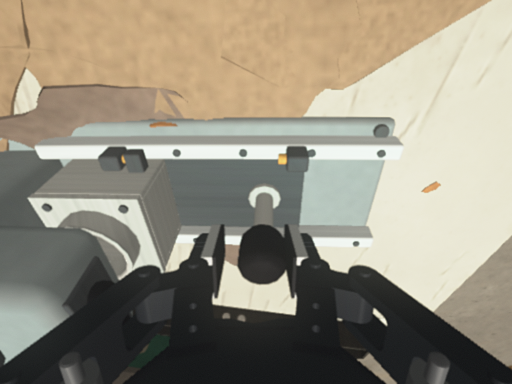

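>>> {"name": "step_arm", "arguments": {"targets": [[0.6,0,-0.07,0.01,0],[0.6,0,-0.06,0,0]]}}

```text
time: 25.85
ee_pos: [525.6, 156.3, 216.7]
tool_rot: [-1.93, 2.107, 0.277]
wrist_force: [-26.7, -0.9, 18.2]
grip_width: 0.399
```

>>> {"name": "step_arm", "arguments": {"targets": [[0.6,0,0.03,0,0],[0.3,0,0,0,0],[0,0,0,0,0],[0,0,0,-0.1,0],[0,0,0,-0.3,0],[0,0,0,-0.4,0],[0,0,0,-0.4,0],[0,0,0,-0.4,0]]}}

```text
time: 26.65
ee_pos: [507.2, 104.3, 366.0]
tool_rot: [-1.941, 2.116, 0.291]
wrist_force: [0.9, 0.3, 0.9]
grip_width: 0.998
```

```bash
python3 st.py; python3 - <<'E'
from h import *
T=pose(); w=snap('wrist','w24'); np.save('T24.npy',T); s=snap('scene','s24'); t=snap('top','t24')
hk=np.array([541+75*.998-85*0,0,0])
print('pred knob home',wproj(T,[[444.4+85*.998,216-85*.055,75]]))
cv2.imwrite('pics/s24z.png',np.hstack([cv2.resize(s[130:290,140:320],(400,355),interpolation=cv2.INTER_CUBIC),cv2.resize(t[110:250,140:330],(400,355),interpolation=cv2.INTER_CUBIC)]))
E
```

```text
q [ 0.109  0.134 -0.385  0.962  0.313 -1.361] p [507.2 104.3 366. ] r 517.8 x [-0.078 -0.945 -0.319] y [-0.996  0.09  -0.024] z [ 0.052  0.316 -0.947] g [515.2 153.3 219.2]
pred knob home [[249.22352591 184.26125955]]
```

View pics/w24.png

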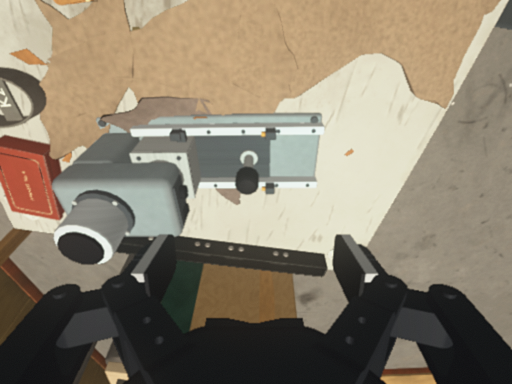

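View pics/s24z.png

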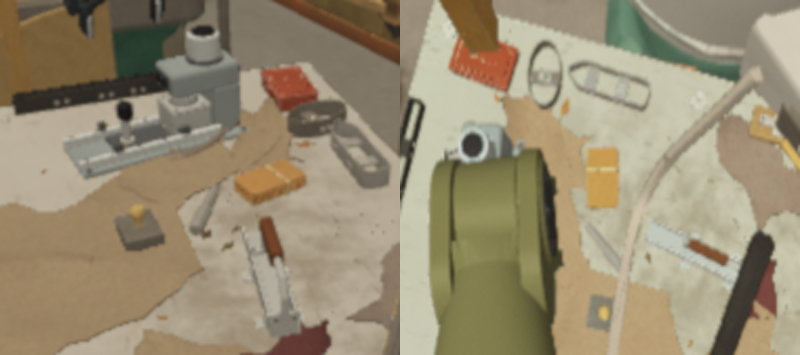

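```bash
python3 - <<'E'
from h import *
T=np.load('T24.npy'); print(wray(T,[(247,181),(246,180)],75))
s=cv2.imread('pics/s24.png'); a=cv2.resize(s[140:215,160:260],(800,600),interpolation=cv2.INTER_CUBIC); 
uv=proj('scene',[[541+85*.998,210-85*.055,75],[541,210,75],[596,207,102],[444.4+85*.998,216-85*.055,75]])
print(uv)
for p in uv: cv2.circle(a,tuple(int(v) for v in (p-[160,140])*8+4),4,(0,0,255),1)
cv2.imwrite('pics/s24y.png',a)
w=cv2.imread('pics/w24.png'); cv2.imwrite('pics/w24z.png',cv2.resize(w[90:240,90:330],(800,500),interpolation=cv2.INTER_CUBIC))
E
```

```text
[[531.17434116 206.88571189  75.        ]
 [532.10281005 205.51476487  75.        ]]
[[221.55308405 171.38996858]
 [198.16055745 177.27255182]
 [212.91782603 166.14464776]
 [194.71976168 178.03863427]]
```

View pics/s24y.png

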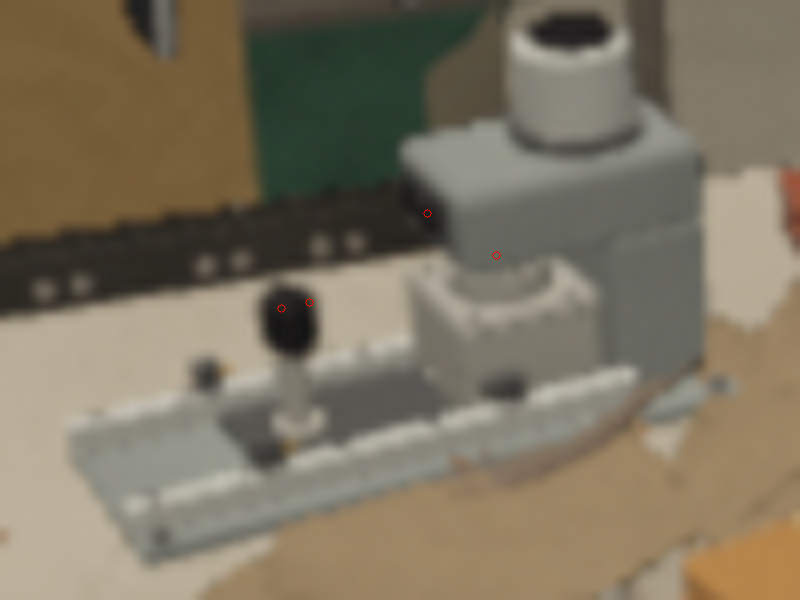

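View pics/w24z.png

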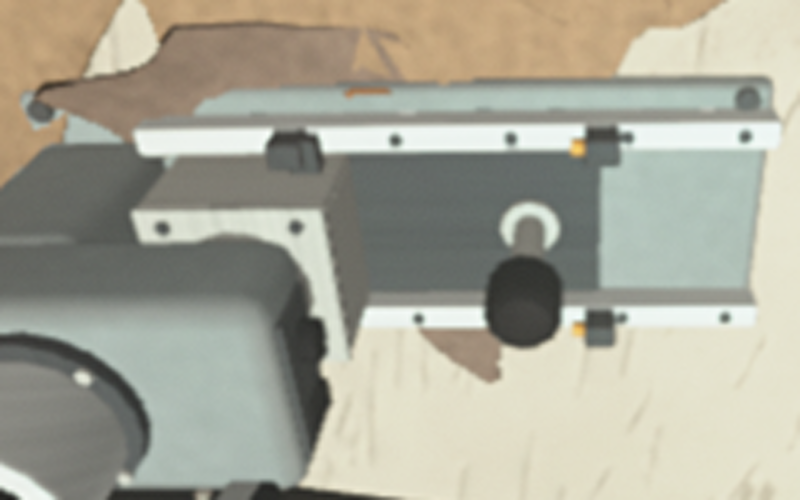

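```bash
python3 -c "
from h import *
print(hand_in())"
```

```text
the job is handed in; nothing more can be done
None
```

The rivet feeder is refilled and handed in at about 27 s of the 72 s allowed; I couldn't count all five rivets individually in the final pictures.

- **Magazine out:** I pulled it by the knob to the loading stop, where the wrist force rose to about 25 N, and the mouth came clear of the feed head.
- **Tipping:** The moves cannot tilt the tool directly. I drove a wrist joint to its limit in free space, which left the tool leaning about 20°. I gripped the level trough at that lean, and turning about the tool's axis over the mouth brought the spout down to about 31°.
- **Trough back:** I set it down close to its old place, empty and upright. The wrist force touched 54 N for a moment on contact, under the 120 N limit.
- **Magazine home:** I pushed it in until the force rose to about 27 N at the stop.

**Last checks:**
- **Rivets:** The trough looked empty at full tilt. Just before closing, the top view showed a cluster of copper in the mouth, with none on the feeder or the visible board.
- **Magazine position:** The knob measured 86.5 mm of travel, give or take about 2 mm, against the nominal 85 mm. The mouth is under the head.
- **Surroundings:** The other things looked unmoved, and the open gripper was clear of everything.
- **Network finder:** It reported no rivets in the scene or top picture even while copper showed in the mouth, so I relied on the pictures themselves.

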